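Run the heel-drying turntable at 15 rpm and stop it at the pointer

TASK

Turn the heel-drying turntable clockwise (seen from above) by its crank knob until the plate itself runs at 15 turns per minute, and keep the plate between 13 and 17 turns per minute for at least six seconds without a break, never letting it race above 20. Then bring it to a stop with the loading gap's steel lug pointing at the tip of the fixed pointer, let go of the knob and leave everything at rest; touch neither the plate, its drag shoe nor the drying heels, and leave the things around it alone.

Things in the scene. Friction and masses are not known exactly. Their poses are not given: they have to be found in the camera images.
- stand: dark cast-iron foot, fixed to the table, in another place and yaw each time. Origin: on the table, on the upright axis shared by plate and crank. Along its own x a 34 mm wide bar runs under the plate to two posts, 182 to 198 mm from the axis, 100 mm high: the one at -x carries the pointer, the one at +x the small square holder of the drag shoe.
- pointer (a point): point under the tip of the steel pointer finger that reaches from its post in over the plate's rim: 125 mm from the axis along the stand's own -x, at the height of the plate's top face (75 mm over the table); the finger is 91 to 99 mm up.
- mark (a point): point on the plate's top face, 118 mm from the axis, at the outer end of the dark steel lug (30 x 12 mm, 14 mm high) that lies in the plate's loading gap and points outward. At the stop the lug must point at the pointer's tip.
- turntable (a joint): angle of the plate in rad, without limit, growing clockwise seen from above; at 0 and at every full turn the lug points exactly at the pointer. 15 turns per minute is 1.57 rad/s. The crank does not drive it rigidly: see axis_top.
- plate_centre (a point): point on the axis in the plate's top face, 75 mm up. The plate: aluminium disc, 320 mm across, with six places: five hold D-shaped shoe heels (56 x 52, tops 115 mm over the table), the loading gap holds only the lug. Nominal: 4 kg, inertia 0.047 kg m2 with all on it (differs by up to a third either way), bearing drag 0.006 N m s/rad, dry friction 0.003 N m, plus the drag shoe.
- axis_top (a point): point on the axis, 135 mm up, in the crank's hub. In the hub is an oil slip coupling: torque on plate = 0.040 N m s/rad x (crank speed - plate speed). So the plate lags with a time constant of about 1 s, runs steadily 0.5 to 1.5 rad/s slower than the crank (nominal 0.9), and coasts on for about a second when the crank is held still. Under 4 N at the knob does it.
- knob_top (a point): centre of the top of the crank's upright dark wooden knob: 30 mm across, 50 mm tall, top 189 mm over the table, 70 mm from the axis. It spins freely on its pin, so a hand that grips it from above need not turn. The crank arm below it (126 to 138 mm up, nothing else is higher) turns without limit both ways from a random start angle; a turning plate carries it along.
- shoe: drag shoe: dark wooden block, 30 x 30 x 45 mm, with a felt sole, loose in its holder, riding on the plate's rim 141 mm from the axis by its own weight (about 30 g) and slowing the plate by about 0.025 N m; its weight and friction are different each time, so this drag is 0.4 to 1.8 times that. Leave it in place. Origin: centre of its sole.
- tin: bystander: steel polish tin, 90 mm across, 35 mm high; origin at the centre of its underside.
- jar: bystander: amber jar, 60 mm across, 85 mm high; origin at the centre of its underside.
- mallet: bystander: hammer lying on the table; origin at the centre of its underside.
- spool: bystander: wooden spool, 44 mm across, 60 mm high, upright; origin at the centre of its underside.

How it is judged:
By the outcome, as a careful person would: the job done as asked, in the order asked, and still so for the second after the job is handed in, with the robot touching nothing.
It also fails if it takes over 67 s, if anything falls off the work surface, if the arm or the gripper's body presses on something with over 40 N, if the wrist force passes 120 N, or if a joint passes its speed limit or range.

ROBOT

A 6-joint arm with a two-finger parallel gripper is mounted at the origin on the work surface. World frame = base frame: x ahead of the robot, y to its left, z up, the work surface at z = 0. Lengths are in mm, angles in rad, forces in N, time in s.
With the tool pointing down it reaches from about 300 to 750 mm from the base axis. Payload 8.5 kg.
Tool frame: the origin (TCP) lies on the centre line of the jaws, within the pads' length; the fingertips stand 8 mm ahead of it and the grasp point (between the pads) lies 11 mm behind it (robot.finger_overhang is the distance from the TCP to the fingertips, in mm); z points along the fingers, y is the line along which they close (so a half turn about z gives the same grasp; the last joint's range is limited). The gripper opens to 88 mm and grips with 3 to 60 N. Pads are 18 mm wide; open, the fingers measure 123 mm over their backs; the gripper's body (75 mm by 187 mm) begins 45 mm behind the grasp point.
Start: joints at [0.982, 0.381, 1.297, -0, 1.464, -0.215], TCP at [200.826, 512.005, 246.748] pointing down, gripper open.
Joint ranges: [-3.11, 3.11], [-0.89, 2.33], [0.22, 2.48], [-1.42, 4.56], [0.17, 2.85], [-2.88, 2.88]. Speed limits (rad/s): [2.39, 2.39, 3.14, 3.14, 3.14, 3.14].

INTERFACE

Orientations are given as a unit quaternion [x, y, z, w].
In Python, from rig import robot gives the robot as it stands. The module is installed in compiled form; this text tells all that it offers.
- The arm moves only by the tool servo_tool, never from a script. Its argument "moves" is one flat list of numbers, 5 for each row, row after row: the shift along the world's x, y, z as a fraction of full scale, then the turn about the world's z as a fraction of full scale, then the closure, from 0 (fully open) to 1 (shut). A call has 1 to 10 rows; each row shifts and turns the commanded pose from where the row before left it; what a row does not reach is not made up. Full scale, the value 1, is 0.03 m for a shift and 5 degrees for a turn. A row lasts 1/10 s, in which the tool goes at most 50 mm and 8.59 degrees, less where a joint would pass 70% of its speed; a pose out of reach is approached as far as the arm can. A call with a number of a shift or a turn outside -1 to 1 is refused whole. A call with a gripper value outside its range is refused whole. The fingers move at their own pace and stop on an object; "force" is the grip in N (left out, the last holds). Time passes only in rows, so rows that do not move let the fingers close. It gives the time, the measured TCP pose, the force, the opening and the grip force at its end, in the units of the state.
- robot.read_state(): the state, without advancing time (a new reading comes with each control period).
- robot.capture(name): name is "scene" or "top" or "wrist"; returns a dict with "color" (400x640x3 uint8, red, green, blue), "z_map" (400x640 float32, mm along the optical axis (not along the pixel's ray), 0 where there is no reading), "K" (3x3 intrinsics, pixels), "R" (3x3) and "t" (3): a world point X has camera coordinates R X + t. Camera axes: x right, y down, z forward; pixel columns grow to the right and rows downward; lengths in mm; the calibration is good to about 2 mm. A picture is of the moment at which its call begins.
- robot.hand_in(): hands the job in; it is judged then, once.
The state is a dict: "time": time; "joint_pos": joint angles; "qvel": joint speeds; "joint_efforts": joint torques, N m; "tool_pos": TCP position; "tool_rot": TCP orientation; "wrist_force": force on the tool from outside, world axes, zero at the start; "moment": the same for the moment, N m; "opening": finger opening in mm; "finger_force": force on a finger pad.
Only numpy, scipy, OpenCV 4.12 (cv2) and the standard library are available. Lean on these libraries where they do the work, as an engineer would, in place of code of your own. Each camera call takes 0.05 s, during which the arm holds its last target. There are 200 camera calls.

## Working session

There is one attempt and no reset: what is moved stays moved. The work goes in short steps, Python scripts to look and compute and a tool call to move; the robot and the scene stay as the last step left them, time stands still between calls to the robot, and variables do not carry over. Pictures are saved under pics/ and viewed, at most 10 in all, crops included, and the job is handed in when it is done.

Besides the shell and the picture viewer there is one more tool, called after ">>>" in YAML: its name, and indented under it one key for each argument. servo_tool: Moves the arm, as the interface text tells. Shift numbers are shares of 0.03 m and turn numbers shares of 5 degrees, none past 1 either way. Its arguments: {"type":"object","properties":{"moves":{"type":"array"},"force":{"type":"number"}},"required":["moves"]}

```bash
mkdir -p pics
cat > h.py <<'E'
import numpy as np, cv2
from rig import robot
def cap(n,save=None):
    c=robot.capture(n)
    if save: cv2.imwrite('pics/'+save,cv2.cvtColor(c['color'],cv2.COLOR_RGB2BGR))
    return c
def pt(c,u,v,z):  # pixel -> world at height z
    K,R,t=c['K'],c['R'],np.array(c['t']).ravel()
    d=R.T@np.linalg.inv(K)@[u,v,1]; o=-R.T@t
    return o+d*(z-o[2])/d[2]
def cloud(c):
    K,R,t=c['K'],c['R'],np.array(c['t']).ravel()
    v,u=np.mgrid[0:400,0:640]; Z=c['z_map'].astype(float)
    P=np.stack([(u-K[0,2])/K[0,0]*Z,(v-K[1,2])/K[1,1]*Z,Z],-1)
    W=(P-t)@R; W[Z==0]=np.nan
    return W
E
python3 - <<'E'
from h import *
import pickle
for n in ['top','scene']:
    c=cap(n,n+'1.png'); W=cloud(c); pickle.dump(c,open(n+'.pkl','wb'))
    print(n,-c['R'].T@np.array(c['t']).ravel())
    for lo,hi in [(180,196),(122,142),(85,105),(70,80),(108,120)]:
        m=(W[...,2]>lo)&(W[...,2]<hi); v,u=np.nonzero(m)
        if len(u): print(lo,hi,len(u),np.median(W[m],0).round(1),u.min(),u.max(),v.min(),v.max())
s=robot.read_state(); print(s)
E
```

```text
top [ 379.9779092    14.99505647 1231.15129462]
180 196 477 [ 67.4 -26.1 187.3] 296 357 156 394
122 142 552 [545.1  84.  135.7] 241 365 166 399
85 105 552 [553.5  79.5  96.7] 228 463 151 379
70 80 7645 [575.2 132.7  72.9] 75 463 61 374
108 120 1530 [534.8 128.7 113.3] 240 363 157 394
scene [1162.13262634   90.01064602  898.33259605]
180 196 1633 [-142.2   48.   187.9] 0 638 0 214
122 142 1943 [-93.4 -14.9 133.4] 0 628 0 231
85 105 2744 [17.6 18.2 95.4] 0 623 0 249
70 80 12901 [686.6 252.2  72.5] 0 639 0 399
108 120 2694 [486.9 100.9 114.3] 0 625 0 240
{'time': 0.1, 'joint_pos': array([ 9.81701535e-01,  3.81127280e-01,  1.29814057e+00, -4.18443323e-06,
        1.46356533e+00, -2.15258578e-01]), 'qvel': array([-0.00284056, -0.00278512, -0.00181406,  0.00168943,  0.00019169,
        0.00034073]), 'joint_efforts': array([ 4.74554065e-03, -4.38650501e+01, -2.24911380e+01,  7.15510198e-02,
        3.42196785e-02, -6.54359792e-05]), 'tool_pos': array([200.70734525, 511.82773697, 246.2151904 ]), 'tool_rot': array([ 1.85831314e-01,  9.82581466e-01, -5.71587846e-04, -2.40870969e-04]), 'wrist_force': array([ 0.39811123,  0.18014419, -0.31206556]), 'moment': array([ 0.02376187, -0.04206886,  0.00374341]), 'finger_force': 0.0, 'opening': 88.28997246778088}
```

View pics/top1.png

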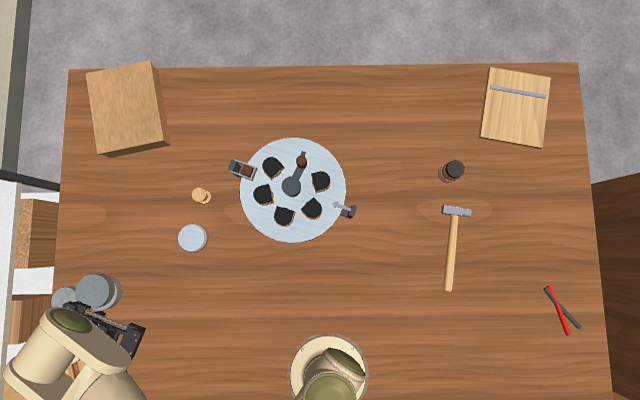

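View pics/scene1.png

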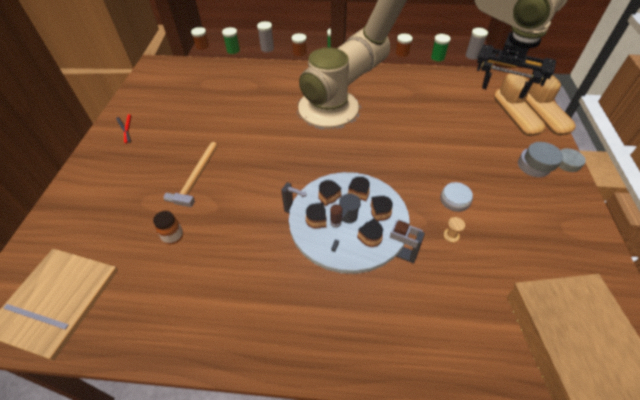

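The top view shows the plate centred near (293,190), the knob top near (301,156) and the pointer at (335–355, 205–214), with the shoe opposite at (243,170). The scene view shows the lug at (335,245) and the knob at (336,213).

Run:
```python
from h import *
import pickle
from scipy.optimize import least_squares
for n in ['top','scene']:
    c=pickle.load(open(n+'.pkl','rb')); W=cloud(c); v,u=np.mgrid[0:400,0:640]
    reg=(W[...,0]>330)&(W[...,0]<780)&(W[...,1]>-120)&(W[...,1]<320)
    m=reg&(W[...,2]>68)&(W[...,2]<80); P=W[m]
    print(n,'plate z',np.median(P[:,2]),len(P))
    # plate outline via hull of mask
    mm=(reg&(W[...,2]>68)&(W[...,2]<80)).astype(np.uint8)
    lab=cv2.connectedComponentsWithStats(mm)
    k=1+np.argmax(lab[2][1:,4]); h=cv2.convexHull(np.argwhere(lab[1]==k)[:,::-1].astype(np.int32))[:,0]
    H=np.array([pt(c,a,b,75)[:2] for a,b in h])
    r=least_squares(lambda p:np.hypot(H[:,0]-p[0],H[:,1]-p[1])-p[2],[550,70,160],loss='soft_l1',f_scale=2)
    print('circle',r.x)
    m=reg&(W[...,2]>165)&(W[...,2]<200); print('knob',m.sum(),W[m].mean(0),W[m][:,:2].min(0),W[m][:,:2].max(0),u[m].mean(),v[m].mean(),np.percentile(W[m][:,2],[50,90]))
    m=reg&(W[...,2]>86)&(W[...,2]<106)
    for q in [W[m]]:
        d=np.hypot(q[:,0]-r.x[0],q[:,1]-r.x[1]); s=(d>121)
        print('posts',np.c_[q[s],d[s]][::4].round(0).tolist()[:40])
    img=cv2.imread('pics/%s1.png'%n)
    cr=img[130:250,225:365] if n=='top' else img[165:275,275:435]
    cv2.imwrite('pics/%s_c.png'%n,cv2.resize(cr,None,fx=5,fy=5,interpolation=cv2.INTER_CUBIC))
```

```text
top plate z 73.20535184943677 6323
circle [550.87624921  99.03980731 158.5999971 ]
knob 100 [611.47844421  67.22760242 184.54881951] [599.47267323  53.35202726] [626.16038357  80.96755982] 300.88 161.18 [185.91266832 189.068079  ]
posts [[639.0, 269.0, 103.0, 191.0], [635.0, 268.0, 106.0, 189.0], [632.0, 277.0, 105.0, 196.0], [632.0, 262.0, 104.0, 183.0], [630.0, 278.0, 102.0, 195.0], [630.0, 263.0, 100.0, 182.0], [629.0, 250.0, 105.0, 170.0], [626.0, 277.0, 105.0, 193.0], [628.0, 267.0, 98.0, 184.0], [627.0, 248.0, 100.0, 168.0], [626.0, 236.0, 102.0, 157.0], [623.0, 268.0, 105.0, 184.0], [624.0, 236.0, 102.0, 155.0], [621.0, 281.0, 100.0, 195.0], [621.0, 245.0, 102.0, 162.0], [618.0, 274.0, 103.0, 187.0], [619.0, 246.0, 98.0, 162.0], [616.0, 287.0, 99.0, 199.0], [614.0, 271.0, 105.0, 183.0], [614.0, 207.0, 101.0, 125.0], [612.0, 277.0, 104.0, 188.0], [612.0, 248.0, 102.0, 161.0], [609.0, 283.0, 103.0, 193.0], [610.0, 272.0, 98.0, 183.0], [609.0, 207.0, 97.0, 123.0], [606.0, 277.0, 103.0, 186.0], [606.0, 213.0, 99.0, 126.0], [603.0, 277.0, 102.0, 186.0], [605.0, 209.0, 87.0, 123.0],
[... 1051 characters left out ...]
.0], [492.0, -63.0, 97.0, 174.0], [492.0, -51.0, 98.0, 163.0], [499.0, -86.0, 98.0, 194.0], [498.0, -76.0, 98.0, 184.0], [495.0, -65.0, 96.0, 175.0], [495.0, -54.0, 97.0, 164.0], [496.0, -43.0, 99.0, 154.0], [501.0, -83.0, 97.0, 190.0], [496.0, -73.0, 92.0, 182.0], [497.0, -54.0, 95.0, 164.0], [498.0, -42.0, 97.0, 153.0], [497.0, -32.0, 97.0, 143.0], [500.0, -84.0, 91.0, 192.0], [496.0, -74.0, 88.0, 183.0], [503.0, -47.0, 98.0, 156.0], [502.0, -36.0, 98.0, 146.0], [501.0, -25.0, 98.0, 136.0], [501.0, -79.0, 88.0, 186.0], [505.0, -39.0, 97.0, 147.0], [505.0, -28.0, 98.0, 137.0], [505.0, -36.0, 93.0, 145.0], [509.0, -24.0, 99.0, 132.0], [513.0, -30.0, 99.0, 136.0], [507.0, -19.0, 93.0, 128.0]]
```

View pics/top_c.png

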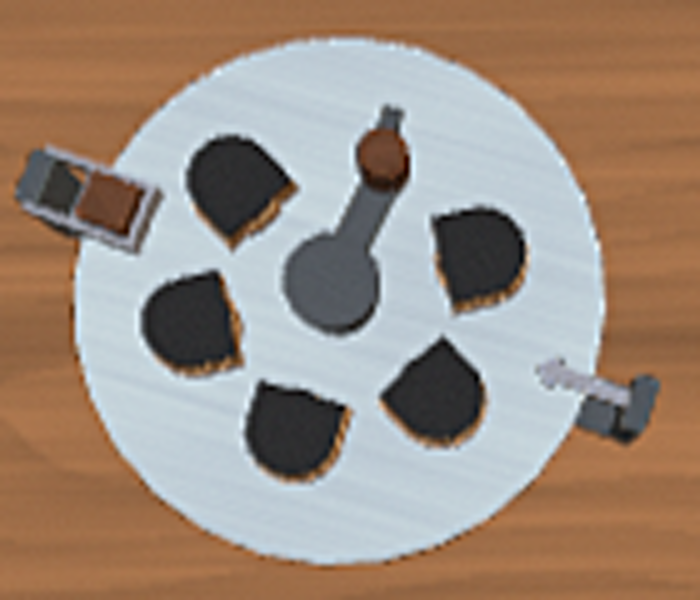

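View pics/scene_c.png

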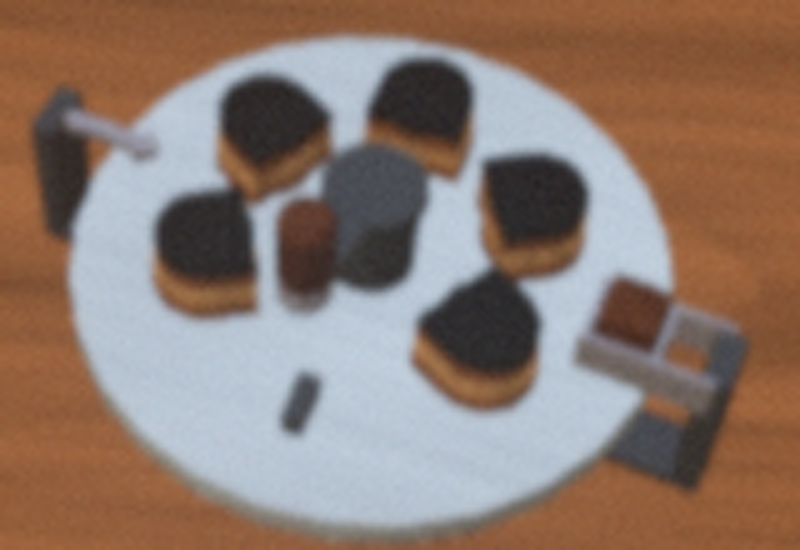

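The crops show the hub at (335,283) in the top crop and (375,187) in the scene crop. The knob top is at (382,153) and (307,213), the pointer tip at (537,372) and (155,150), and the lug's outer end at (393,105) and (292,430).

Run:
```python
from h import *
import pickle
T=pickle.load(open('top.pkl','rb')); S=pickle.load(open('scene.pkl','rb'))
def tri(a,b):
    A=[]
    for c,(u,v) in ((T,a),(S,b)):
        P=c['K']@np.c_[c['R'],np.array(c['t']).ravel()]
        A+=[u*P[2]-P[0],v*P[2]-P[1]]
    A=np.array(A); x=np.linalg.lstsq(A[:,:3],-A[:,3],rcond=None)[0]; return x, (A@np.r_[x,1])/1000
tc=lambda x,y:(225+x/5-.4,130+y/5-.4); sc=lambda x,y:(275+x/5-.4,165+y/5-.4)
for n,a,b,z in [('hub',(335,283),(375,187),138),('knob',(382,153),(307,213),189),('tip',(537,372),(155,150),95),('lug',(393,105),(292,430),89)]:
    a,b=tc(*a),sc(*b); x,r=tri(a,b); print(n,x.round(1),r.round(2),'top@z',pt(T,*a,z).round(1),'scene@z',pt(S,*b,z).round(1))
# plate centre by ellipse edges (colour)
for n,c in (('top',T),('scene',S)):
    hsv=cv2.cvtColor(c['color'],cv2.COLOR_RGB2HSV); m=((hsv[...,1]<60)&(hsv[...,2]>130)).astype(np.uint8)
    l=cv2.connectedComponentsWithStats(m); k=l[1][200,315 if n=='top' else 310] 
    m=(l[1]==k)&(k>0); h=cv2.convexHull(np.argwhere(m)[:,::-1].astype(np.int32))[:,0]
    H=np.array([pt(c,a,b,75)[:2] for a,b in h])
    from scipy.optimize import least_squares
    r=least_squares(lambda p:np.hypot(H[:,0]-p[0],H[:,1]-p[1])-p[2],[555,95,160],loss='soft_l1',f_scale=1); print(n,m.sum(),r.x.round(1))
```

```text
hub [551.1  98.  129.8] [ 0.44 -0.03  0.45 -0.01] top@z [549.8  96.3 138. ] scene@z [557.4  99.1 138. ]
knob [613.8  67.1 186.1] [ 0.13 -0.01  0.13 -0.  ] top@z [613.2  66.7 189. ] scene@z [616.   67.6 189. ]
tip [503.  -19.9  89.9] [-0.49  0.07 -0.5   0.  ] top@z [502.3 -18.5  95. ] scene@z [507.3 -20.5  95. ]
lug [667.2  65.4  79.6] [ 0.05 -0.    0.05 -0.  ] top@z [664.9  64.8  89. ] scene@z [672.9  65.8  89. ]Traceback (most recent call last):
  File "<stdin>", line 17, in <module>
TypeError: 'NoneType' object is not subscriptable
```

>>> servo_tool:
  moves: [0.81,-0.872,0,0,0,0.81,-0.872,0,0,0,0.81,-0.872,0,0,0,0.81,-0.872,0,0,0,0.81,-0.872,0,0,0,0.81,-0.872,0,0,0,0.81,-0.872,0,0,0,0.81,-0.872,0,0,0,0.81,-0.872,0,0,0]
  force: 12

```text
time: 1.0
tool_pos: [420.2, 275.3, 246.5]
tool_rot: [0.186, 0.983, -0.0, -0.0]
wrist_force: [0.0, 0.4, 0.6]
opening: 87.8
finger_force: 0.0
```

>>> servo_tool:
  moves: [0.81,-0.872,0,0,0.3,0.81,-0.872,0,0,0.3,0.81,-0.872,0,0,0.3,0.81,-0.872,0,0,0.3,0.81,-0.872,0,0,0.3,0.81,-0.872,0,0,0.3,0.81,-0.872,0,0,0.3,0.81,-0.872,0,0,0.3,0,0,0,0,0.3,0,0,0,0,0.3]

```text
time: 2.0
tool_pos: [613.8, 67.0, 246.0]
tool_rot: [0.186, 0.982, 0.0, -0.001]
wrist_force: [0.0, -0.0, -0.7]
opening: 61.8
finger_force: 0.0
```

Run:
```python
from h import *
c=cap('wrist','w1.png'); s=robot.read_state(); print(s['tool_pos'],s['opening'],s['time'])
W=cloud(c); m=(W[...,2]>170)&(W[...,2]<195)&(abs(W[...,0]-614)<40)&(abs(W[...,1]-67)<40)
t=m&(W[...,2]>184)
print(m.sum(),W[t].mean(0),W[t].min(0),W[t].max(0))
```

```text
[613.45112335  67.7113869  246.38384637] 61.27974233063877 2.05
1798 [613.21589599  67.0944787  188.01170913] [600.40234406  52.37019819 184.02679   ] [628.86466978  80.75579095 190.71958593]
```

View pics/w1.png

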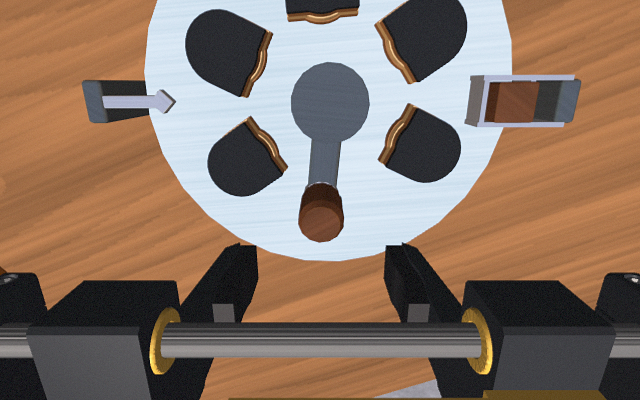

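The wrist view shows the hub at (330,103), the knob top at (321,222) and the pointer tip at (175,101). The gripper is centred over the knob, so I descend and grip.

>>> servo_tool:
  moves: [0,0,-0.9,0,0.3,0,0,-0.9,0,0.3,0,0,-0.9,0,0.3,0,0,-0.25,0,0.5,0,0,0,0,0.8,0,0,0,0,0.8,0,0,0,0,0.8,0,0,0,0,0.8]
  force: 12

```text
time: 2.85
tool_pos: [614.4, 67.3, 159.6]
tool_rot: [0.186, 0.983, 0.0, 0.001]
wrist_force: [-0.0, 0.4, 3.7]
opening: 29.6
finger_force: 12.0
```

```bash
cat >> h.py <<'E'
from scipy.optimize import least_squares
E
python3 - <<'E'
from h import *
for n in ['scene','wrist']:
    c=cap(n,n+'2.png'); W=cloud(c)
    d=np.hypot(W[...,0]-552.5,W[...,1]-98)
    m=(W[...,2]>133)&(W[...,2]<142)&(d<40); p=W[m]
    print(n,'hub pts',m.sum(), p.mean(0).round(1) if m.sum() else '', (p.min(0)+p.max(0))/2 if m.sum() else '')
    m=(abs(W[...,2]-75)<5)&(d<180); print('plate pts',m.sum())
    if n=='wrist':
        hsv=cv2.cvtColor(c['color'],cv2.COLOR_RGB2HSV)
    m=(abs(W[...,2]-115)<6)&(d>60)&(d<125); print('heel pts',m.sum())
    q=W[m]; a=np.degrees(np.arctan2(q[:,1]-98,q[:,0]-552.5)); print(np.histogram(a,36,(-180,180))[0])
s=robot.read_state(); print(s['tool_pos'],s['wrist_force'],s['opening'],s['finger_force'],s['time'])
E
```

```text
scene hub pts 29 [560.1 100.2 137.4] [554.90196423  98.73878164 137.35304697]
plate pts 4850
heel pts 1014
[  1   0   0   0   0   0   0   0   9  67  86  76  24   0   0   0   0   0
   0   0  46 106 108  70   9   1  49  80  69  27   0   0  23  61  66  36]
wrist hub pts 12574 [553.8  97.  137.6] [558.12847392  97.81520028 136.79119422]
plate pts 64798
heel pts 29786
[   0    0  517 1999 3594 2449  320    0  860 2159 2279 1594  225    0
    0    0    0    0    0    0  771 2075 2487 1969  314    5 1115 2986
 1627  441    0    0    0    0    0    0]
[614.36606635  67.27544878 159.55276899] [-1.01986867 -0.06857342  6.61325055] 29.579377625050288 12.000375729985535 2.95
```

```bash
cat > gen.py <<'E'
# usage: gen.py PHI0deg s1 s2 ... : crank clockwise steps per row (rad); prints row lists
import sys, numpy as np
C=np.array([552.2,98.0]); r=69.6
ph=np.radians(float(sys.argv[1])); p=C+r*np.array([np.cos(ph),np.sin(ph)])
out=[]
for s in sys.argv[2:]:
    n,x=(s.split('x')+['']) [:2] if 'x' in s else ('1',s)
    for _ in range(int(n)):
        ph-=float(x); q=C+r*np.array([np.cos(ph),np.sin(ph)]); d=np.round((q-p)/30,3); p=p+d*30
        out+=[d[0],d[1],0,0,0.8]
for i in range(0,len(out),50): print([float(v) if v else 0 for v in out[i:i+50]])
print('end phi',round(np.degrees(ph)%360,3))
E
cat > est.py <<'E'
import sys,os; from h import *
C=np.array([552.2,98.0]); TIP=-112.5
def est(n,c):
    W=cloud(c).reshape(-1,3); d=W[:,:2]-C; r=np.hypot(*d.T)
    k=(r>65)&(r<98)&(W[:,2]>68)&(W[:,2]<122); W=W[k]; d=d[k]; r=r[k]
    cls=np.where(abs(W[:,2]-115)<6,1,np.where(W[:,2]<92,-1,0)); 
    key=(np.round(d/2.)).astype(int); _,i=np.unique(key,axis=0,return_index=True)
    a=np.arctan2(d[i,1],d[i,0]); r=r[i]; cls=cls[i]
    g=np.radians(np.arange(0,360,.5)); S=[]
    for t in g:
        rel=(a-t)%(2*np.pi); j=np.round(rel/(np.pi/3)); e=rel-j*np.pi/3; h=(abs(r*np.sin(e))<26)&(j%6!=0)
        S.append((np.where(h,1,-1)*cls).sum())
    S=np.array(S); b=S.argmax(); oth=np.delete(S,[(b+q)%720 for q in range(-40,41)]).max()
    near=[(b+q)%720 for q in range(-8,9)]; f=np.polyfit(np.arange(-8,9),S[near],2); 
    off=np.clip(-f[1]/2/f[0],-8,8) if f[0]<0 else 0
    lug=(b+off)/2; return (TIP-lug)*-1%360*-1%360, S[b],oth,len(i)   # theta clockwise from pointer
if __name__=='__main__':
    for n in sys.argv[1:]:
        s=robot.read_state(); c=cap(n); th,b,o,N=est(n,c)
        lug=(TIP-th)
        th=(-( (TIP-th) - TIP))%360
        p=s['tool_pos']; cr=np.degrees(np.arctan2(p[1]-C[1],p[0]-C[0]))%360
        l='%.2f %s theta %.1f score %d/%d of %d crank %.1f r %.1f F %s fz %.0f'%(s['time'],n,th,b,o,N,cr,np.hypot(*(p[:2]-C)),np.round(s['wrist_force'],0),s['finger_force'])
        print(l); open('log.txt','a').write(l+'\n')
E
sed -i 's/return (TIP-lug)\*-1%360\*-1%360,/return (TIP-lug)%360,/; s/^        lug=(TIP-th)$//; s/^        th=(-( (TIP-th) - TIP))%360$/        th=(-((TIP-th)-TIP))%360; th=(-th)%360/' est.py
python3 - <<'E'
import re
s=open('est.py').read()
s=s.replace("return (TIP-lug)%360,","return (TIP-lug)%360,")
s=re.sub(r"        th=\(-.*\n","        th=(-th)%360\n",s); open('est.py','w').write(s)
E
# theta = clockwise angle past pointer = TIP - lug
sed -i 's/        th=(-th)%360//' est.py
python3 est.py wrist scene; python3 gen.py -26.3 .04 .08 .12 .16 .2 .22 24x.23
```

```text
2.95 wrist theta 264.6 score 2605/2203 of 2852 crank 333.7 r 69.3 F [-1. -0.  7.] fz 12
3.00 scene theta 264.8 score 1060/678 of 1176 crank 333.7 r 69.3 F [-1.  0.  6.] fz 12
[-0.043, -0.082, 0, 0, 0.8, -0.095, -0.16, 0, 0, 0.8, -0.166, -0.223, 0, 0, 0.8, -0.26, -0.264, 0, 0, 0.8, -0.38, -0.266, 0, 0, 0.8, -0.468, -0.199, 0, 0, 0.8, -0.525, -0.094, 0, 0, 0.8, -0.531, 0.029, 0, 0, 0.8, -0.512, 0.148, 0, 0, 0.8, -0.463, 0.262, 0, 0, 0.8]
[-0.392, 0.36, 0, 0, 0.8, -0.3, 0.44, 0, 0, 0.8, -0.191, 0.497, 0, 0, 0.8, -0.073, 0.528, 0, 0, 0.8, 0.049, 0.53, 0, 0, 0.8, 0.169, 0.505, 0, 0, 0.8, 0.279, 0.453, 0, 0, 0.8, 0.375, 0.378, 0, 0, 0.8, 0.452, 0.282, 0, 0, 0.8, 0.504, 0.171, 0, 0, 0.8]
[0.53, 0.053, 0, 0, 0.8, 0.528, -0.07, 0, 0, 0.8, 0.498, -0.189, 0, 0, 0.8, 0.441, -0.297, 0, 0, 0.8, 0.363, -0.389, 0, 0, 0.8, 0.264, -0.463, 0, 0, 0.8, 0.152, -0.51, 0, 0, 0.8, 0.032, -0.532, 0, 0, 0.8, -0.091, -0.524, 0, 0, 0.8, -0.208, -0.49, 0, 0, 0.8]
end phi 330.445
```

>>> servo_tool:
  moves: [-0.043,-0.082,0,0,0.8,-0.095,-0.16,0,0,0.8,-0.166,-0.223,0,0,0.8,-0.26,-0.264,0,0,0.8,-0.38,-0.266,0,0,0.8,-0.468,-0.199,0,0,0.8,-0.525,-0.094,0,0,0.8,-0.531,0.029,0,0,0.8,-0.512,0.148,0,0,0.8,-0.463,0.262,0,0,0.8]
  force: 12

```text
time: 4.05
tool_pos: [510.8, 41.1, 159.5]
tool_rot: [0.186, 0.983, -0.0, 0.002]
wrist_force: [1.9, 2.6, 6.5]
opening: 29.3
finger_force: 12.0
```

```bash
python3 est.py scene wrist
```

```text
4.05 scene theta 281.8 score 1369/881 of 1539 crank 233.9 r 70.4 F [2. 3. 7.] fz 12
4.10 wrist theta 283.6 score 2032/1996 of 2200 crank 231.9 r 70.2 F [-4. -1.  9.] fz 12
```

>>> servo_tool:
  moves: [-0.392,0.36,0,0,0.8,-0.3,0.44,0,0,0.8,-0.191,0.497,0,0,0.8,-0.073,0.528,0,0,0.8,0.049,0.53,0,0,0.8,0.169,0.505,0,0,0.8,0.279,0.453,0,0,0.8,0.375,0.378,0,0,0.8,0.452,0.282,0,0,0.8,0.504,0.171,0,0,0.8]

```text
time: 5.15
tool_pos: [537.5, 167.0, 159.5]
tool_rot: [0.185, 0.983, 0.0, 0.001]
wrist_force: [0.8, -4.2, 7.0]
opening: 29.3
finger_force: 12.0
```

```bash
python3 est.py scene wrist
```

```text
5.15 scene theta 331.6 score 1347/785 of 1516 crank 102.0 r 70.5 F [ 1. -4.  7.] fz 12
5.20 wrist theta 333.8 score 1959/1541 of 2117 crank 100.2 r 70.3 F [-0.  5.  7.] fz 12
```

>>> servo_tool:
  moves: [0.53,0.053,0,0,0.8,0.528,-0.07,0,0,0.8,0.498,-0.189,0,0,0.8,0.441,-0.297,0,0,0.8,0.363,-0.389,0,0,0.8,0.264,-0.463,0,0,0.8,0.152,-0.51,0,0,0.8,0.032,-0.532,0,0,0.8,-0.091,-0.524,0,0,0.8,-0.208,-0.49,0,0,0.8]

```text
time: 6.25
tool_pos: [612.4, 63.3, 159.5]
tool_rot: [0.186, 0.983, 0.0, 0.001]
wrist_force: [-3.5, 3.5, 7.0]
opening: 29.5
finger_force: 12.0
```

```bash
python3 est.py scene
cat > fit.py <<'E'
# log -> fit I, Td; crank steps list file: steps.txt lines "t0 step step ..." (rows of .1 s)
import numpy as np,sys
from scipy.optimize import least_squares
L=[l.split() for l in open('log.txt')]; L=[(float(l[0]),float(l[3])) for l in L if l[1]=='scene']
T=np.array([l[0] for l in L]); A=np.radians([l[1] for l in L])
rows=[]
for l in open('steps.txt'):
    v=list(map(float,l.split())); rows+=[(v[0]+.1*i,s/.1) for i,s in enumerate(v[1:])]
def crank(t,lag=.06):
    for t0,w in rows:
        if t0<=t-lag<t0+.1-1e-9: return w
    return 0.
dt=.01
def sim(p,tend,th0=None):
    I,Td=p; w=0; th=A[0]; t=T[0]; out=[(t,th,w)]
    while t<tend-1e-9:
        tau=.04*(crank(t)-w)-.006*w
        if w<=1e-6 and tau<Td: w=0
        else: w=max(0,w+dt*(tau-Td)/I)
        th+=w*dt; t+=dt; out.append((t,th,w))
    return np.array(out)
def res(p):
    o=sim(p,T[-1]); th=np.interp(T,o[:,0],o[:,1]); e=th-A; return (e+np.pi)%(2*np.pi)-np.pi
if __name__=='__main__':
    r=min((least_squares(res,[i,d],diff_step=.01) for i in (.04,.055) for d in (.02,.035)),key=lambda r:r.cost)
    print('I,Td',r.x.round(4),'res deg',np.degrees(r.fun).round(1))
    o=sim(r.x,T[-1]); print('w now',o[-1,2].round(3),'wmax',o[:,2].max(),'theta',np.degrees(o[-1,1])%360)
    print('crank for 1.57:',1.57+(.006*1.57+r.x[1])/.04)
    w=r.x
    for spd in map(float,sys.argv[1:]):
        rows2=len(rows); x=o[-1,2]; l=[]
        for k in range(500):
            x+=.01*(.04*(spd-x)-.006*x-w[1])/w[0]
            if k%50==49: l.append(round(x,2))
        print(spd,l)
E
cat > steps.txt <<'E'
3.05 .04 .08 .12 .16 .2 .22 .23 .23 .23 .23
4.15 .23 .23 .23 .23 .23 .23 .23 .23 .23 .23
5.25 .23 .23 .23 .23 .23 .23 .23 .23 .23 .23
E
python3 fit.py 2.3 2.5 2.7 2.9; python3 gen.py 330.445 20x.24;python3 gen.py 330.445 20x.26
```

```text
6.25 scene theta 33.1 score 978/752 of 1115 crank 330.0 r 69.5 F [-3.  3.  7.] fz 12
I,Td [0.025  0.0306] res deg [ 0.  -1.6  1.1 -0.4]
w now 1.062 wmax 1.0787351403626282 theta 32.73716993608815
crank for 1.57: 2.570499086565472
2.3 [np.float64(1.23), np.float64(1.29), np.float64(1.32), np.float64(1.33), np.float64(1.33), np.float64(1.33), np.float64(1.33), np.float64(1.33), np.float64(1.33), np.float64(1.33)]
2.5 [np.float64(1.33), np.float64(1.44), np.float64(1.48), np.float64(1.5), np.float64(1.5), np.float64(1.51), np.float64(1.51), np.float64(1.51), np.float64(1.51), np.float64(1.51)]
2.7 [np.float64(1.44), np.float64(1.59), np.float64(1.64), np.float64(1.67), np.float64(1.68), np.float64(1.68), np.float64(1.68), np.float64(1.68), np.float64(1.68), np.float64(1.68)]
2.9 [np.float64(1.54), np.float64(1.73), np.float64(1.81), np.float64(1.84), np.float64(1.85), np.float64(1.85), np.float64(1.86), np.float64(1.86), np.float64(1.86), np.float64(1.86)]
[-0.33, -0.447, 0, 0, 0.8, -0.427, -0.356, 0, 0, 0.8, -0.498, -0.244, 0, 0, 0.8, -0.543, -0.118, 0, 0, 0.8, -0.555, 0.014, 0, 0, 0.8
[... 228 characters left out ...]
0.8, 0.419, 0.365, 0, 0, 0.8, 0.493, 0.254, 0, 0, 0.8, 0.54, 0.131, 0, 0, 0.8, 0.556, -0.002, 0, 0, 0.8, 0.539, -0.134, 0, 0, 0.8, 0.491, -0.258, 0, 0, 0.8]
end phi 55.425
[-0.362, -0.48, 0, 0, 0.8, -0.473, -0.372, 0, 0, 0.8, -0.553, -0.236, 0, 0, 0.8, -0.595, -0.087, 0, 0, 0.8, -0.598, 0.069, 0, 0, 0.8, -0.56, 0.22, 0, 0, 0.8, -0.484, 0.357, 0, 0, 0.8, -0.376, 0.469, 0, 0, 0.8, -0.243, 0.55, 0, 0, 0.8, -0.093, 0.595, 0, 0, 0.8]
[0.062, 0.598, 0, 0, 0.8, 0.215, 0.562, 0, 0, 0.8, 0.351, 0.488, 0, 0, 0.8, 0.465, 0.381, 0, 0, 0.8, 0.548, 0.249, 0, 0, 0.8, 0.593, 0.1, 0, 0, 0.8, 0.599, -0.056, 0, 0, 0.8, 0.564, -0.209, 0, 0, 0.8, 0.492, -0.346, 0, 0, 0.8, 0.386, -0.461, 0, 0, 0.8]
end phi 32.507
```

>>> servo_tool:
  moves: [-0.362,-0.48,0,0,0.8,-0.473,-0.372,0,0,0.8,-0.553,-0.236,0,0,0.8,-0.595,-0.087,0,0,0.8,-0.598,0.069,0,0,0.8,-0.56,0.22,0,0,0.8,-0.484,0.357,0,0,0.8,-0.376,0.469,0,0,0.8,-0.243,0.55,0,0,0.8,-0.093,0.595,0,0,0.8]

```text
time: 7.3
tool_pos: [481.4, 96.6, 159.5]
tool_rot: [0.186, 0.983, -0.0, 0.001]
wrist_force: [2.0, -0.9, 6.3]
opening: 29.2
finger_force: 12.0
```

```bash
python3 est.py scene
```

```text
7.30 scene theta 104.2 score 1391/791 of 1541 crank 181.2 r 70.8 F [ 2. -1.  6.] fz 12
```

>>> servo_tool:
  moves: [0.062,0.598,0,0,0.8,0.215,0.562,0,0,0.8,0.351,0.488,0,0,0.8,0.465,0.381,0,0,0.8,0.548,0.249,0,0,0.8,0.593,0.1,0,0,0.8,0.599,-0.056,0,0,0.8,0.564,-0.209,0,0,0.8,0.492,-0.346,0,0,0.8,0.386,-0.461,0,0,0.8]

```text
time: 8.35
tool_pos: [611.2, 135.3, 159.5]
tool_rot: [0.186, 0.983, 0.0, 0.001]
wrist_force: [-5.3, -2.8, 7.1]
opening: 29.6
finger_force: 12.0
```

```bash
python3 est.py scene
cat >> steps.txt <<'E'
6.30 .26 .26 .26 .26 .26 .26 .26 .26 .26 .26
7.35 .26 .26 .26 .26 .26 .26 .26 .26 .26 .26
E
python3 fit.py 2.5 2.6 2.7; for s in 25 255 26 265 27 ; do echo $s; python3 gen.py 32.507 20x.$s; done
```

```text
8.35 scene theta 183.8 score 1063/717 of 1163 crank 32.3 r 69.8 F [-5. -3.  7.] fz 12
I,Td [0.0299 0.0282] res deg [ 0.  -2.4  0.1  0.9  0.7 -0.9]
w now 1.362 wmax 1.3787685072004428 theta 182.9312355119681
crank for 1.57: 2.509323398244566
2.5 [np.float64(1.47), np.float64(1.52), np.float64(1.54), np.float64(1.55), np.float64(1.56), np.float64(1.56), np.float64(1.56), np.float64(1.56), np.float64(1.56), np.float64(1.56)]
2.6 [np.float64(1.52), np.float64(1.59), np.float64(1.62), np.float64(1.64), np.float64(1.64), np.float64(1.65), np.float64(1.65), np.float64(1.65), np.float64(1.65), np.float64(1.65)]
2.7 [np.float64(1.56), np.float64(1.66), np.float64(1.7), np.float64(1.72), np.float64(1.73), np.float64(1.73), np.float64(1.73), np.float64(1.74), np.float64(1.74), np.float64(1.74)]
25
[0.248, -0.523, 0, 0, 0.8, 0.11, -0.568, 0, 0, 0.8, -0.033, -0.577, 0, 0, 0.8, -0.175, -0.551, 0, 0, 0.8, -0.306, -0.491, 0, 0, 0.8, -0.418, -0.4, 0, 0, 0.8, -0.504, -0.284, 0, 0, 0.8, -0.559, -0.151, 0, 0, 0.8, -0.578, -0.007, 0, 0, 0.8, -0.563, 0.135, 0, 0, 0.8]
[-0.511, 0.271, 0, 0, 0.8, -0.429, 0.
[... 1671 characters left out ...]
.8, 0.082, 0.607, 0, 0, 0.8, 0.238, 0.565, 0, 0, 0.8, 0.378, 0.483, 0, 0, 0.8, 0.49, 0.367, 0, 0, 0.8, 0.57, 0.226, 0, 0, 0.8, 0.609, 0.069, 0, 0, 0.8]
end phi 88.839
27
[0.262, -0.567, 0, 0, 0.8, 0.101, -0.616, 0, 0, 0.8, -0.067, -0.621, 0, 0, 0.8, -0.231, -0.581, 0, 0, 0.8, -0.377, -0.498, 0, 0, 0.8, -0.495, -0.379, 0, 0, 0.8, -0.58, -0.234, 0, 0, 0.8, -0.62, -0.07, 0, 0, 0.8, -0.617, 0.097, 0, 0, 0.8, -0.569, 0.259, 0, 0, 0.8]
[-0.478, 0.401, 0, 0, 0.8, -0.355, 0.514, 0, 0, 0.8, -0.205, 0.59, 0, 0, 0.8, -0.04, 0.623, 0, 0, 0.8, 0.128, 0.611, 0, 0, 0.8, 0.286, 0.555, 0, 0, 0.8, 0.424, 0.459, 0, 0, 0.8, 0.531, 0.329, 0, 0, 0.8, 0.599, 0.175, 0, 0, 0.8, 0.625, 0.009, 0, 0, 0.8]
end phi 83.11
```

>>> servo_tool:
  moves: [0.255,-0.545,0,0,0.8,0.106,-0.592,0,0,0.8,-0.05,-0.599,0,0,0.8,-0.202,-0.567,0,0,0.8,-0.341,-0.495,0,0,0.8,-0.457,-0.392,0,0,0.8,-0.542,-0.26,0,0,0.8,-0.591,-0.113,0,0,0.8,-0.6,0.043,0,0,0.8,-0.568,0.196,0,0,0.8]

```text
time: 9.4
tool_pos: [520.6, 35.2, 159.5]
tool_rot: [0.186, 0.983, -0.0, 0.002]
wrist_force: [3.8, 4.8, 5.9]
opening: 29.3
finger_force: 12.0
```

```bash
python3 est.py scene
```

```text
9.40 scene theta 266.8 score 1246/832 of 1450 crank 243.3 r 70.3 F [4. 5. 6.] fz 12
```

>>> servo_tool:
  moves: [-0.5,0.336,0,0,0.8,-0.396,0.452,0,0,0.8,-0.266,0.54,0,0,0.8,-0.119,0.589,0,0,0.8,0.037,0.601,0,0,0.8,0.19,0.571,0,0,0.8,0.33,0.502,0,0,0.8,0.448,0.401,0,0,0.8,0.536,0.273,0,0,0.8,0.589,0.125,0,0,0.8]

```text
time: 10.45
tool_pos: [546.9, 168.3, 159.5]
tool_rot: [0.185, 0.983, 0.0, 0.001]
wrist_force: [-0.2, -6.6, 5.6]
opening: 29.8
finger_force: 12.0
```

```bash
python3 est.py scene
cat >> steps.txt <<'E'
8.40 .26 .26 .26 .26 .26 .26 .26 .26 .26 .26
9.45 .26 .26 .26 .26 .26 .26 .26 .26 .26 .26
E
python3 fit.py 2.5 2.6 2.7; for s in 255 26 265; do echo $s; python3 gen.py 94.569 30x.$s; done
```

```text
10.45 scene theta 349.0 score 1327/919 of 1467 crank 94.3 r 70.5 F [-0. -7.  6.] fz 12
I,Td [0.0342 0.0265] res deg [ 0.  -3.2 -1.4  0.5  1.3  1.2 -0.4 -0.9]
w now 1.403 wmax 1.4223276071334314 theta 348.1294998059668
crank for 1.57: 2.4681894404942564
2.5 [np.float64(1.5), np.float64(1.55), np.float64(1.57), np.float64(1.58), np.float64(1.59), np.float64(1.59), np.float64(1.6), np.float64(1.6), np.float64(1.6), np.float64(1.6)]
2.6 [np.float64(1.54), np.float64(1.61), np.float64(1.65), np.float64(1.67), np.float64(1.68), np.float64(1.68), np.float64(1.68), np.float64(1.68), np.float64(1.68), np.float64(1.68)]
2.7 [np.float64(1.58), np.float64(1.68), np.float64(1.72), np.float64(1.75), np.float64(1.76), np.float64(1.77), np.float64(1.77), np.float64(1.77), np.float64(1.77), np.float64(1.77)]
255
[0.589, -0.028, 0, 0, 0.8, 0.563, -0.176, 0, 0, 0.8, 0.501, -0.312, 0, 0, 0.8, 0.406, -0.429, 0, 0, 0.8, 0.284, -0.517, 0, 0, 0.8, 0.145, -0.572, 0, 0, 0.8, -0.004, -0.59, 0, 0, 0.8, -0.153, -0.57, 0, 0, 0.8, -0.292, -0.512, 0, 0, 0.8, -0.411, -0.423, 0, 0, 0.8]
[-0.505, -0.305, 0, 0, 0.8, -0
[... 1390 characters left out ...]
, 0, 0.8, 0.271, -0.55, 0, 0, 0.8, 0.118, -0.601, 0, 0, 0.8, -0.045, -0.612, 0, 0, 0.8, -0.202, -0.578, 0, 0, 0.8, -0.347, -0.505, 0, 0, 0.8, -0.468, -0.397, 0, 0, 0.8]
[-0.555, -0.261, 0, 0, 0.8, -0.603, -0.106, 0, 0, 0.8, -0.611, 0.056, 0, 0, 0.8, -0.574, 0.214, 0, 0, 0.8, -0.499, 0.357, 0, 0, 0.8, -0.387, 0.475, 0, 0, 0.8, -0.25, 0.559, 0, 0, 0.8, -0.095, 0.606, 0, 0, 0.8, 0.068, 0.609, 0, 0, 0.8, 0.225, 0.571, 0, 0, 0.8]
[0.366, 0.491, 0, 0, 0.8, 0.482, 0.379, 0, 0, 0.8, 0.565, 0.239, 0, 0, 0.8, 0.607, 0.082, 0, 0, 0.8, 0.608, -0.079, 0, 0, 0.8, 0.566, -0.235, 0, 0, 0.8, 0.484, -0.376, 0, 0, 0.8, 0.369, -0.49, 0, 0, 0.8, 0.228, -0.569, 0, 0, 0.8, 0.072, -0.608, 0, 0, 0.8]
end phi 359.068
```

>>> servo_tool:
  moves: [0.612,-0.032,0,0,0.8,0.582,-0.192,0,0,0.8,0.512,-0.337,0,0,0.8,0.406,-0.46,0,0,0.8,0.271,-0.55,0,0,0.8,0.118,-0.601,0,0,0.8,-0.045,-0.612,0,0,0.8,-0.202,-0.578,0,0,0.8,-0.347,-0.505,0,0,0.8,-0.468,-0.397,0,0,0.8]

```text
time: 11.5
tool_pos: [589.4, 39.1, 159.5]
tool_rot: [0.186, 0.983, 0.0, 0.001]
wrist_force: [-3.3, 5.7, 7.0]
opening: 29.5
finger_force: 12.0
```

>>> servo_tool:
  moves: [-0.555,-0.261,0,0,0.8,-0.603,-0.106,0,0,0.8,-0.611,0.056,0,0,0.8,-0.574,0.214,0,0,0.8,-0.499,0.357,0,0,0.8,-0.387,0.475,0,0,0.8,-0.25,0.559,0,0,0.8,-0.095,0.606,0,0,0.8,0.068,0.609,0,0,0.8,0.225,0.571,0,0,0.8]

```text
time: 12.5
tool_pos: [490.5, 132.8, 159.5]
tool_rot: [0.186, 0.983, 0.0, 0.001]
wrist_force: [2.0, -2.2, 7.0]
opening: 29.5
finger_force: 12.0
```

```bash
python3 est.py scene
```

```text
12.50 scene theta 157.8 score 1394/882 of 1555 crank 150.6 r 70.9 F [ 2. -2.  7.] fz 12
```

>>> servo_tool:
  moves: [0.366,0.491,0,0,0.8,0.482,0.379,0,0,0.8,0.565,0.239,0,0,0.8,0.607,0.082,0,0,0.8,0.608,-0.079,0,0,0.8,0.566,-0.235,0,0,0.8,0.484,-0.376,0,0,0.8,0.369,-0.49,0,0,0.8,0.228,-0.569,0,0,0.8,0.072,-0.608,0,0,0.8]

```text
time: 13.55
tool_pos: [621.8, 96.5, 159.5]
tool_rot: [0.186, 0.983, 0.0, 0.001]
wrist_force: [-5.8, 1.0, 7.9]
opening: 29.5
finger_force: 12.0
```

```bash
python3 est.py scene
cat >> steps.txt <<'E'
10.5 .265 .265 .265 .265 .265 .265 .265 .265 .265 .265
11.5 .265 .265 .265 .265 .265 .265 .265 .265 .265 .265
12.55 .265 .265 .265 .265 .265 .265 .265 .265 .265 .265
E
python3 fit.py 2.65 2.7 2.8; for s in 265 275 ; do echo $s; python3 gen.py 359.068 40x.$s; done
```

```text
13.55 scene theta 245.0 score 819/413 of 930 crank 358.7 r 69.6 F [-6.  1.  8.] fz 12
I,Td [0.0363 0.0259] res deg [ 0.  -3.5 -2.3 -0.2  0.9  1.3  0.3  0.7 -0.  -1.1]
w now 1.463 wmax 1.5077140331379875 theta 243.89334208516755
crank for 1.57: 2.452608165920982
2.65 [np.float64(1.59), np.float64(1.66), np.float64(1.7), np.float64(1.72), np.float64(1.73), np.float64(1.74), np.float64(1.74), np.float64(1.74), np.float64(1.74), np.float64(1.74)]
2.7 [np.float64(1.62), np.float64(1.7), np.float64(1.74), np.float64(1.76), np.float64(1.77), np.float64(1.78), np.float64(1.78), np.float64(1.78), np.float64(1.78), np.float64(1.78)]
2.8 [np.float64(1.66), np.float64(1.76), np.float64(1.81), np.float64(1.84), np.float64(1.86), np.float64(1.86), np.float64(1.87), np.float64(1.87), np.float64(1.87), np.float64(1.87)]
265
[-0.091, -0.606, 0, 0, 0.8, -0.246, -0.562, 0, 0, 0.8, -0.385, -0.477, 0, 0, 0.8, -0.497, -0.359, 0, 0, 0.8, -0.573, -0.217, 0, 0, 0.8, -0.61, -0.06, 0, 0, 0.8, -0.604, 0.103, 0, 0, 0.8, -0.557, 0.257, 0, 0, 0.8, -0.469, 0.394, 0, 0, 0.8, -0.351, 0.503, 0, 0, 0.8]
[-0.206, 0.577,
[... 1118 characters left out ...]
0.352, 0.53, 0, 0, 0.8, 0.483, 0.414, 0, 0, 0.8, 0.577, 0.267, 0, 0, 0.8, 0.628, 0.1, 0, 0, 0.8, 0.632, -0.074, 0, 0, 0.8, 0.588, -0.242, 0, 0, 0.8, 0.5, -0.393, 0, 0, 0.8]
[0.374, -0.514, 0, 0, 0.8, 0.221, -0.597, 0, 0, 0.8, 0.05, -0.634, 0, 0, 0.8, -0.123, -0.624, 0, 0, 0.8, -0.289, -0.567, 0, 0, 0.8, -0.431, -0.467, 0, 0, 0.8, -0.542, -0.332, 0, 0, 0.8, -0.612, -0.173, 0, 0, 0.8, -0.636, 0, 0, 0, 0.8, -0.612, 0.172, 0, 0, 0.8]
[-0.543, 0.332, 0, 0, 0.8, -0.431, 0.468, 0, 0, 0.8, -0.289, 0.566, 0, 0, 0.8, -0.124, 0.624, 0, 0, 0.8, 0.05, 0.634, 0, 0, 0.8, 0.221, 0.597, 0, 0, 0.8, 0.374, 0.514, 0, 0, 0.8, 0.5, 0.393, 0, 0, 0.8, 0.588, 0.243, 0, 0, 0.8, 0.631, 0.074, 0, 0, 0.8]
end phi 88.814
```

>>> servo_tool:
  moves: [-0.097,-0.628,0,0,0.8,-0.265,-0.579,0,0,0.8,-0.411,-0.485,0,0,0.8,-0.528,-0.355,0,0,0.8,-0.604,-0.198,0,0,0.8,-0.636,-0.027,0,0,0.8,-0.619,0.147,0,0,0.8,-0.555,0.309,0,0,0.8,-0.451,0.449,0,0,0.8,-0.312,0.554,0,0,0.8]

```text
time: 14.6
tool_pos: [486.3, 72.4, 159.5]
tool_rot: [0.186, 0.983, -0.0, 0.001]
wrist_force: [3.6, 0.5, 7.0]
opening: 29.7
finger_force: 12.0
```

>>> servo_tool:
  moves: [-0.15,0.618,0,0,0.8,0.024,0.636,0,0,0.8,0.195,0.605,0,0,0.8,0.352,0.53,0,0,0.8,0.483,0.414,0,0,0.8,0.577,0.267,0,0,0.8,0.628,0.1,0,0,0.8,0.632,-0.074,0,0,0.8,0.588,-0.242,0,0,0.8,0.5,-0.393,0,0,0.8]

```text
time: 15.6
tool_pos: [602.7, 146.4, 159.5]
tool_rot: [0.185, 0.983, -0.0, 0.001]
wrist_force: [-6.0, -3.9, 7.6]
opening: 29.2
finger_force: 12.0
```

```bash
python3 est.py scene
cat >> steps.txt <<'E'
13.6 .275 .275 .275 .275 .275 .275 .275 .275 .275 .275
14.6 .275 .275 .275 .275 .275 .275 .275 .275 .275 .275
E
python3 fit.py 2.75; for s in 265 27 28; do echo $s; python3 gen.py 43.941 20x.$s; done
```

```text
15.60 scene theta 62.2 score 998/870 of 1109 crank 43.8 r 69.9 F [-6. -4.  8.] fz 12
I,Td [0.0369 0.0257] res deg [ 0.  -3.6 -2.6 -0.5  0.7  1.2  0.4  1.   0.7 -0.2 -1.3]
w now 1.568 wmax 1.5841213402694343 theta 60.94154193125314
crank for 1.57: 2.4480872329752934
2.75 [np.float64(1.69), np.float64(1.76), np.float64(1.79), np.float64(1.81), np.float64(1.82), np.float64(1.83), np.float64(1.83), np.float64(1.83), np.float64(1.83), np.float64(1.83)]
265
[0.363, -0.494, 0, 0, 0.8, 0.222, -0.571, 0, 0, 0.8, 0.064, -0.61, 0, 0, 0.8, -0.098, -0.605, 0, 0, 0.8, -0.254, -0.558, 0, 0, 0.8, -0.39, -0.473, 0, 0, 0.8, -0.501, -0.354, 0, 0, 0.8, -0.575, -0.21, 0, 0, 0.8, -0.611, -0.052, 0, 0, 0.8, -0.603, 0.109, 0, 0, 0.8]
[-0.554, 0.264, 0, 0, 0.8, -0.465, 0.4, 0, 0, 0.8, -0.344, 0.507, 0, 0, 0.8, -0.199, 0.58, 0, 0, 0.8, -0.04, 0.611, 0, 0, 0.8, 0.121, 0.601, 0, 0, 0.8, 0.274, 0.548, 0, 0, 0.8, 0.408, 0.458, 0, 0, 0.8, 0.514, 0.334, 0, 0, 0.8, 0.584, 0.188, 0, 0, 0.8]
end phi 100.273
27
[0.369, -0.504, 0, 0, 0.8, 0.221, -0.584, 0, 0, 0.8, 0.057, -0.622, 0, 0, 0.8, -0.11, -0.614, 0, 0, 0.8, -0.2
[... 256 characters left out ...]
 0.8, 0.004, 0.624, 0, 0, 0.8, 0.17, 0.601, 0, 0, 0.8, 0.325, 0.534, 0, 0, 0.8, 0.455, 0.427, 0, 0, 0.8, 0.552, 0.291, 0, 0, 0.8, 0.611, 0.133, 0, 0, 0.8]
end phi 94.544
28
[0.38, -0.524, 0, 0, 0.8, 0.22, -0.609, 0, 0, 0.8, 0.043, -0.646, 0, 0, 0.8, -0.137, -0.633, 0, 0, 0.8, -0.306, -0.57, 0, 0, 0.8, -0.452, -0.464, 0, 0, 0.8, -0.563, -0.32, 0, 0, 0.8, -0.629, -0.153, 0, 0, 0.8, -0.647, 0.028, 0, 0, 0.8, -0.614, 0.205, 0, 0, 0.8]
[-0.534, 0.366, 0, 0, 0.8, -0.411, 0.5, 0, 0, 0.8, -0.257, 0.595, 0, 0, 0.8, -0.083, 0.642, 0, 0, 0.8, 0.097, 0.64, 0, 0, 0.8, 0.271, 0.588, 0, 0, 0.8, 0.423, 0.49, 0, 0, 0.8, 0.542, 0.355, 0, 0, 0.8, 0.618, 0.191, 0, 0, 0.8, 0.648, 0.012, 0, 0, 0.8]
end phi 83.085
```

```bash
cat > fit2.py <<'E'
import fit; from fit import *
dt=.01
tt=np.arange(T[0],60,dt); 
def cr(lag): return np.array([fit.crank(t,lag) for t in tt])
CR={l:cr(l) for l in (.03,.06,.09)}
def sim(p,c,tend,w=0,th=A[0],i0=0):   # p: k/I, b/I, Td/I
    out=[]
    for i in range(i0,int(round((tend-tt[0])/dt))+1):
        out.append((tt[i],th,w)); tau=p[0]*(c[i]-w)-p[1]*w
        w=0 if (w<=1e-6 and tau<p[2]) else max(0,w+dt*(tau-p[2])); th+=w*dt
    return np.array(out)
def go(verbose=True):
    best=None
    for l,c in CR.items():
        def res(p):
            o=sim(p,c,T[-1]); e=np.interp(T,o[:,0],o[:,1])-A; e=(e+np.pi)%(2*np.pi)-np.pi
            return np.r_[e/.02,(p[1]/p[0]-.15)/.1]
        r=least_squares(res,[1.05,.16,.7],diff_step=.01)
        if best is None or r.cost<best[0]: best=(r.cost,l,r.x,np.degrees(r.fun[:-1]*.02))
    if verbose:
        print('lag',best[1],'p',best[2].round(3),'res',best[3].round(1))
    p=best[2]; o=sim(p,CR[best[1]],T[-1]); print('w now',o[-1,2].round(3),'steady',{s:round((p[0]*s-p[2])/(p[0]+p[1]),3) for s in (2.5,2.6,2.65,2.7,2.75,2.8)})
    return best[1],p,o
if __name__=='__main__':
    l,p,o=go()
    for s in (2.6,2.65,2.7,2.75,2.8):
        w=o[-1,2]; x=[]
        for k in range(700):
            c=0 if k<11 else s
            w+=dt*(p[0]*(c-w)-p[1]*w-p[2])
            if k%50==10: x.append(round(float(w),3))
        print(s,x)
E
python3 fit2.py
```

```text
lag 0.03 p [ 1.509 -0.02   1.326] res [ 0.  -2.3 -0.6 -0.5  0.6  1.2  0.   0.   0.3 -0.8  0.1]
w now 1.608 steady {2.5: np.float64(1.643), 2.6: np.float64(1.744), 2.65: np.float64(1.795), 2.7: np.float64(1.846), 2.75: np.float64(1.896), 2.8: np.float64(1.947)}
2.6 [1.228, 1.5, 1.629, 1.69, 1.719, 1.732, 1.739, 1.742, 1.743, 1.744, 1.744, 1.744, 1.744, 1.744]
2.65 [1.228, 1.527, 1.668, 1.735, 1.767, 1.782, 1.789, 1.792, 1.794, 1.794, 1.795, 1.795, 1.795, 1.795]
2.7 [1.228, 1.554, 1.708, 1.781, 1.815, 1.831, 1.839, 1.842, 1.844, 1.845, 1.845, 1.845, 1.846, 1.846]
2.75 [1.228, 1.581, 1.747, 1.826, 1.863, 1.881, 1.889, 1.893, 1.895, 1.895, 1.896, 1.896, 1.896, 1.896]
2.8 [1.228, 1.607, 1.787, 1.871, 1.911, 1.93, 1.939, 1.943, 1.945, 1.946, 1.947, 1.947, 1.947, 1.947]
```

```bash
python3 - <<'E'
s=open('fit.py').read()
a=s.index('def crank'); b=s.index('dt=.01')
s=s[:a]+'''R=np.array(rows)
def crank(t,lag=.06):
    i=np.searchsorted(R[:,0]-1e-6,t-lag,side='right')-1
    return R[i,1] if i>=0 and t-lag<R[i,0]+.1-1e-6 else 0.
'''+s[b:]
open('fit.py','w').write(s)
E
python3 fit2.py
```

```text
lag 0.03 p [1.445 0.103 1.464] res [ 0.  -2.1 -0.3 -0.5  0.5  1.2 -0.  -0.2  0.3 -1.   0.3]
w now 1.607 steady {2.5: np.float64(1.388), 2.6: np.float64(1.481), 2.65: np.float64(1.528), 2.7: np.float64(1.575), 2.75: np.float64(1.621), 2.8: np.float64(1.668)}
2.6 [1.204, 1.354, 1.423, 1.455, 1.469, 1.476, 1.479, 1.48, 1.481, 1.481, 1.481, 1.481, 1.481, 1.481]
2.65 [1.204, 1.38, 1.46, 1.497, 1.514, 1.521, 1.525, 1.527, 1.527, 1.528, 1.528, 1.528, 1.528, 1.528]
2.7 [1.204, 1.405, 1.497, 1.539, 1.558, 1.567, 1.571, 1.573, 1.574, 1.574, 1.575, 1.575, 1.575, 1.575]
2.75 [1.204, 1.43, 1.534, 1.581, 1.603, 1.613, 1.618, 1.62, 1.621, 1.621, 1.621, 1.621, 1.621, 1.621]
2.8 [1.204, 1.455, 1.571, 1.623, 1.648, 1.659, 1.664, 1.666, 1.667, 1.668, 1.668, 1.668, 1.668, 1.668]
```

```bash
python3 gen.py 43.941 80x.27
```

```text
[0.369, -0.504, 0, 0, 0.8, 0.221, -0.584, 0, 0, 0.8, 0.057, -0.622, 0, 0, 0.8, -0.11, -0.614, 0, 0, 0.8, -0.271, -0.563, 0, 0, 0.8, -0.411, -0.471, 0, 0, 0.8, -0.521, -0.343, 0, 0, 0.8, -0.594, -0.192, 0, 0, 0.8, -0.624, -0.027, 0, 0, 0.8, -0.609, 0.141, 0, 0, 0.8]
[-0.549, 0.298, 0, 0, 0.8, -0.449, 0.433, 0, 0, 0.8, -0.318, 0.538, 0, 0, 0.8, -0.162, 0.603, 0, 0, 0.8, 0.004, 0.624, 0, 0, 0.8, 0.17, 0.601, 0, 0, 0.8, 0.325, 0.534, 0, 0, 0.8, 0.455, 0.427, 0, 0, 0.8, 0.552, 0.291, 0, 0, 0.8, 0.611, 0.133, 0, 0, 0.8]
[0.623, -0.035, 0, 0, 0.8, 0.592, -0.2, 0, 0, 0.8, 0.517, -0.35, 0, 0, 0.8, 0.405, -0.476, 0, 0, 0.8, 0.263, -0.566, 0, 0, 0.8, 0.102, -0.616, 0, 0, 0.8, -0.065, -0.621, 0, 0, 0.8, -0.229, -0.581, 0, 0, 0.8, -0.375, -0.499, 0, 0, 0.8, -0.495, -0.381, 0, 0, 0.8]
[-0.579, -0.235, 0, 0, 0.8, -0.62, -0.072, 0, 0, 0.8, -0.617, 0.095, 0, 0, 0.8, -0.569, 0.257, 0, 0, 0.8, -0.48, 0.4, 0, 0, 0.8, -0.356, 0.513, 0, 0, 0.8, -0.206, 0.589, 0, 0, 0.8, -0.042, 0.623, 0, 0, 0.8, 0.126, 0.612, 0, 0, 0.8, 0.285, 0.556, 0, 0, 0.8]
[0.422, 0.46, 0, 0, 0.8, 0.53, 0.33, 0, 0, 0.8, 0.599, 0.177,
[... 288 characters left out ...]
, 0, 0, 0.8, -0.613, -0.117, 0, 0, 0.8, -0.623, 0.05, 0, 0, 0.8, -0.586, 0.215, 0, 0, 0.8, -0.508, 0.363, 0, 0, 0.8, -0.393, 0.486, 0, 0, 0.8, -0.248, 0.572, 0, 0, 0.8]
[-0.087, 0.619, 0, 0, 0.8, 0.081, 0.619, 0, 0, 0.8, 0.243, 0.575, 0, 0, 0.8, 0.388, 0.49, 0, 0, 0.8, 0.504, 0.368, 0, 0, 0.8, 0.584, 0.22, 0, 0, 0.8, 0.622, 0.057, 0, 0, 0.8, 0.615, -0.112, 0, 0, 0.8, 0.562, -0.271, 0, 0, 0.8, 0.47, -0.411, 0, 0, 0.8]
[0.343, -0.522, 0, 0, 0.8, 0.191, -0.595, 0, 0, 0.8, 0.026, -0.624, 0, 0, 0.8, -0.141, -0.608, 0, 0, 0.8, -0.299, -0.548, 0, 0, 0.8, -0.434, -0.449, 0, 0, 0.8, -0.538, -0.317, 0, 0, 0.8, -0.603, -0.162, 0, 0, 0.8, -0.625, 0.005, 0, 0, 0.8, -0.6, 0.171, 0, 0, 0.8]
end phi 246.352
```

>>> servo_tool:
  moves: [0.369,-0.504,0,0,0.8,0.221,-0.584,0,0,0.8,0.057,-0.622,0,0,0.8,-0.11,-0.614,0,0,0.8,-0.271,-0.563,0,0,0.8,-0.411,-0.471,0,0,0.8,-0.521,-0.343,0,0,0.8,-0.594,-0.192,0,0,0.8,-0.624,-0.027,0,0,0.8,-0.609,0.141,0,0,0.8]

```text
time: 16.65
tool_pos: [527.0, 32.4, 159.5]
tool_rot: [0.186, 0.982, -0.0, 0.002]
wrist_force: [3.2, 6.4, 5.5]
opening: 29.6
finger_force: 12.0
```

>>> servo_tool:
  moves: [-0.549,0.298,0,0,0.8,-0.449,0.433,0,0,0.8,-0.318,0.538,0,0,0.8,-0.162,0.603,0,0,0.8,0.004,0.624,0,0,0.8,0.17,0.601,0,0,0.8,0.325,0.534,0,0,0.8,0.455,0.427,0,0,0.8,0.552,0.291,0,0,0.8,0.611,0.133,0,0,0.8]

```text
time: 17.65
tool_pos: [546.9, 168.3, 159.5]
tool_rot: [0.185, 0.983, 0.0, 0.001]
wrist_force: [-0.7, -8.6, 6.0]
opening: 29.4
finger_force: 12.0
```

>>> servo_tool:
  moves: [0.623,-0.035,0,0,0.8,0.592,-0.2,0,0,0.8,0.517,-0.35,0,0,0.8,0.405,-0.476,0,0,0.8,0.263,-0.566,0,0,0.8,0.102,-0.616,0,0,0.8,-0.065,-0.621,0,0,0.8,-0.229,-0.581,0,0,0.8,-0.375,-0.499,0,0,0.8,-0.495,-0.381,0,0,0.8]

```text
time: 18.65
tool_pos: [586.4, 37.3, 159.5]
tool_rot: [0.186, 0.983, 0.0, 0.001]
wrist_force: [-2.9, 6.2, 6.7]
opening: 29.5
finger_force: 12.0
```

>>> servo_tool:
  moves: [-0.579,-0.235,0,0,0.8,-0.62,-0.072,0,0,0.8,-0.617,0.095,0,0,0.8,-0.569,0.257,0,0,0.8,-0.48,0.4,0,0,0.8,-0.356,0.513,0,0,0.8,-0.206,0.589,0,0,0.8,-0.042,0.623,0,0,0.8,0.126,0.612,0,0,0.8,0.285,0.556,0,0,0.8]

```text
time: 19.65
tool_pos: [494.3, 138.9, 159.5]
tool_rot: [0.186, 0.983, 0.0, 0.001]
wrist_force: [3.5, -2.4, 6.6]
opening: 29.6
finger_force: 12.0
```

>>> servo_tool:
  moves: [0.422,0.46,0,0,0.8,0.53,0.33,0,0,0.8,0.599,0.177,0,0,0.8,0.624,0.011,0,0,0.8,0.605,-0.156,0,0,0.8,0.541,-0.312,0,0,0.8,0.439,-0.444,0,0,0.8,0.304,-0.546,0,0,0.8,0.147,-0.607,0,0,0.8,-0.02,-0.624,0,0,0.8]

```text
time: 20.65
tool_pos: [620.7, 86.0, 159.5]
tool_rot: [0.186, 0.983, 0.0, 0.001]
wrist_force: [-5.9, 2.0, 8.1]
opening: 29.4
finger_force: 12.0
```

>>> servo_tool:
  moves: [-0.185,-0.596,0,0,0.8,-0.338,-0.525,0,0,0.8,-0.466,-0.416,0,0,0.8,-0.56,-0.277,0,0,0.8,-0.613,-0.117,0,0,0.8,-0.623,0.05,0,0,0.8,-0.586,0.215,0,0,0.8,-0.508,0.363,0,0,0.8,-0.393,0.486,0,0,0.8,-0.248,0.572,0,0,0.8]

```text
time: 21.65
tool_pos: [484.0, 79.2, 159.5]
tool_rot: [0.186, 0.983, -0.0, 0.001]
wrist_force: [3.0, -0.3, 6.9]
opening: 29.2
finger_force: 12.0
```

>>> servo_tool:
  moves: [-0.087,0.619,0,0,0.8,0.081,0.619,0,0,0.8,0.243,0.575,0,0,0.8,0.388,0.49,0,0,0.8,0.504,0.368,0,0,0.8,0.584,0.22,0,0,0.8,0.622,0.057,0,0,0.8,0.615,-0.112,0,0,0.8,0.562,-0.271,0,0,0.8,0.47,-0.411,0,0,0.8]

```text
time: 22.65
tool_pos: [605.1, 143.7, 159.5]
tool_rot: [0.186, 0.983, -0.0, 0.001]
wrist_force: [-5.8, -3.7, 7.3]
opening: 29.6
finger_force: 12.0
```

>>> servo_tool:
  moves: [0.343,-0.522,0,0,0.8,0.191,-0.595,0,0,0.8,0.026,-0.624,0,0,0.8,-0.141,-0.608,0,0,0.8,-0.299,-0.548,0,0,0.8,-0.434,-0.449,0,0,0.8,-0.538,-0.317,0,0,0.8,-0.603,-0.162,0,0,0.8,-0.625,0.005,0,0,0.8,-0.6,0.171,0,0,0.8]

```text
time: 23.65
tool_pos: [523.8, 33.7, 159.5]
tool_rot: [0.186, 0.982, -0.0, 0.002]
wrist_force: [2.7, 5.0, 5.6]
opening: 29.6
finger_force: 12.0
```

```bash
python3 est.py scene scene
for t in 15.65 16.65 17.65 18.65 19.65 20.65 21.65 22.65; do echo $t .27 .27 .27 .27 .27 .27 .27 .27 .27 .27; done >> steps.txt
python3 fit2.py
```

```text
23.65 scene theta 61.9 score 1267/907 of 1443 crank 246.1 r 70.3 F [3. 5. 6.] fz 12
23.70 scene theta 66.5 score 1265/919 of 1438 crank 243.8 r 70.0 F [-3. -2.  7.] fz 12
lag 0.09 p [ 14.905 -10.286  30.318] res [  0.   -7.  -18.  -40.  -32.4 -26.2 -23.4 -19.8  17.4  25.5  88.5 -22.4
 -20.8]
w now 2.149 steady {2.5: np.float64(1.503), 2.6: np.float64(1.826), 2.65: np.float64(1.987), 2.7: np.float64(2.149), 2.75: np.float64(2.31), 2.8: np.float64(2.471)}
2.6 [-1.385, 1.524, 1.798, 1.823, 1.826, 1.826, 1.826, 1.826, 1.826, 1.826, 1.826, 1.826, 1.826, 1.826]
2.65 [-1.385, 1.671, 1.958, 1.985, 1.987, 1.987, 1.987, 1.987, 1.987, 1.987, 1.987, 1.987, 1.987, 1.987]
2.7 [-1.385, 1.817, 2.118, 2.146, 2.148, 2.149, 2.149, 2.149, 2.149, 2.149, 2.149, 2.149, 2.149, 2.149]
2.75 [-1.385, 1.963, 2.277, 2.307, 2.31, 2.31, 2.31, 2.31, 2.31, 2.31, 2.31, 2.31, 2.31, 2.31]
2.8 [-1.385, 2.109, 2.437, 2.468, 2.471, 2.471, 2.471, 2.471, 2.471, 2.471, 2.471, 2.471, 2.471, 2.471]
```

```bash
python3 - <<'E'
s=open('fit.py').read()
s=s.replace("rows=[]\n","""A=A.copy()
for i in range(1,len(A)):
    g=A[i-1]+(T[i]-T[i-1])*(1.5 if T[i]<24 else (A[i-1]-A[i-2])/(T[i-1]-T[i-2]) if 0 else (1.5 if T[i]<24 else .6))*(1 if T[i]>6 else .6)
    A[i]+=2*np.pi*np.round((g-A[i])/2/np.pi)
rows=[]
""",1); open('fit.py','w').write(s)
s=open('fit2.py').read().replace("e=(e+np.pi)%(2*np.pi)-np.pi\n","\n"); open('fit2.py','w').write(s)
E
cat > plan.py <<'E'
# plan.py PHI steps... : predict plate from now (+.05 capture), print theta and moves
import sys,subprocess; from fit2 import *
l,p,o=go(); st=[]
for s in sys.argv[2:]:
    n,x=s.split('x') if 'x' in s else ('1',s); st+=[float(x)]*int(n)
t0=T[-1]+.05; w=o[-1,2]; th=A[-1]; c0=CR[l]
prev=[(tt[i],c0[i]) for i in range(len(tt)) if tt[i]>=T[-1] and tt[i]<t0+.1]
t=T[-1]; k=0
while t<t0+.1*len(st)+1.5:
    tl=t-l; j=int(np.floor((tl-t0)/.1+1e-6)); c=st[j]/.1 if 0<=j<len(st) else (fit.crank(t,l) if j<0 else 0)
    tau=p[0]*(c-w)-p[1]*w
    if abs(w)<1e-6 and abs(tau)<p[2]: w=0
    else:
        s=np.sign(w) if abs(w)>1e-6 else np.sign(tau); w2=w+dt*(tau-s*p[2]); w=0 if w2*w<0 else w2
    th+=w*dt; t+=dt; k+=1
    if k%25==0: print('%.2f:%.1f/%.2f'%(t,np.degrees(th)%360,w),end='  ')
print('\nfinal',np.degrees(th)%360,w)
print(subprocess.run(['python3','gen.py',*sys.argv[1:]],capture_output=True,text=True).stdout)
E
python3 plan.py 246.352 .22 .19 .17 26x.16
```

```text
lag 0.03 p [1.411 0.114 1.41 ] res [ 0.  -2.1 -0.4 -0.5  0.6  1.2 -0.  -0.1  0.3 -1.   0.1  0.1 -0. ]
w now 1.498 steady {2.5: np.float64(1.388), 2.6: np.float64(1.481), 2.65: np.float64(1.527), 2.7: np.float64(1.573), 2.75: np.float64(1.619), 2.8: np.float64(1.666)}
23.95:84.3/1.16  24.20:99.7/0.99  24.45:112.8/0.85  24.70:124.2/0.76  24.95:134.6/0.69  25.20:144.2/0.65  25.45:153.2/0.62  25.70:161.9/0.60  25.95:170.4/0.59  26.20:178.7/0.58  26.45:186.9/0.57  26.70:195.0/0.52  26.95:198.8/0.06  27.20:198.8/0.00  27.45:198.8/0.00  27.70:198.8/0.00  27.95:198.8/0.00  
final 198.83463002935446 0
[-0.441, 0.254, 0, 0, 0.8, -0.329, 0.293, 0, 0, 0.8, -0.242, 0.311, 0, 0, 0.8, -0.178, 0.325, 0, 0, 0.8, -0.123, 0.35, 0, 0, 0.8, -0.065, 0.365, 0, 0, 0.8, -0.007, 0.371, 0, 0, 0.8, 0.052, 0.367, 0, 0, 0.8, 0.111, 0.354, 0, 0, 0.8, 0.165, 0.332, 0, 0, 0.8]
[0.216, 0.301, 0, 0, 0.8, 0.261, 0.263, 0, 0, 0.8, 0.3, 0.218, 0, 0, 0.8, 0.331, 0.168, 0, 0, 0.8, 0.353, 0.113, 0, 0, 0.8, 0.367, 0.055, 0, 0, 0.8, 0.371, -0.004, 0, 0, 0.8, 0.365, -0.064, 0, 0, 0.8, 0.351, -0.12, 0, 0, 0.8, 0.327, -0.175, 0, 0, 0.8]
[0.295, -0.225, 0, 0, 0.8, 0.255, -0.269, 0, 0, 0.8, 0.209, -0.306, 0, 0, 0.8, 0.158, -0.335, 0, 0, 0.8, 0.103, -0.357, 0, 0, 0.8, 0.044, -0.368, 0, 0, 0.8, -0.015, -0.37, 0, 0, 0.8, -0.074, -0.364, 0, 0, 0.8, -0.131, -0.347, 0, 0, 0.8]
end phi 334.77
```

```bash
for n in 24 27 30; do python3 plan.py 246.352 .25 ${n}x.23 .2 .18 7x.16|grep final; done; python3 plan.py 246.352 .25 27x.23 .2 .18 7x.16|tail -7
```

```text
final 302.57274901903656 0
final 323.2560914221899 0
final 343.9387562878578 0
final 323.2560914221899 0
[-0.497, 0.296, 0, 0, 0.8, -0.379, 0.374, 0, 0, 0.8, -0.284, 0.45, 0, 0, 0.8, -0.174, 0.503, 0, 0, 0.8, -0.055, 0.53, 0, 0, 0.8, 0.067, 0.528, 0, 0, 0.8, 0.186, 0.499, 0, 0, 0.8, 0.295, 0.443, 0, 0, 0.8, 0.388, 0.365, 0, 0, 0.8, 0.461, 0.266, 0, 0, 0.8]
[0.51, 0.154, 0, 0, 0.8, 0.531, 0.034, 0, 0, 0.8, 0.525, -0.088, 0, 0, 0.8, 0.491, -0.205, 0, 0, 0.8, 0.432, -0.312, 0, 0, 0.8, 0.349, -0.403, 0, 0, 0.8, 0.248, -0.471, 0, 0, 0.8, 0.134, -0.515, 0, 0, 0.8, 0.013, -0.532, 0, 0, 0.8, -0.108, -0.521, 0, 0, 0.8]
[-0.225, -0.483, 0, 0, 0.8, -0.329, -0.419, 0, 0, 0.8, -0.415, -0.333, 0, 0, 0.8, -0.481, -0.229, 0, 0, 0.8, -0.52, -0.114, 0, 0, 0.8, -0.532, 0.008, 0, 0, 0.8, -0.517, 0.129, 0, 0, 0.8, -0.473, 0.243, 0, 0, 0.8, -0.358, 0.295, 0, 0, 0.8, -0.266, 0.321, 0, 0, 0.8]
[-0.184, 0.321, 0, 0, 0.8, -0.131, 0.347, 0, 0, 0.8, -0.074, 0.364, 0, 0, 0.8, -0.016, 0.37, 0, 0, 0.8, 0.044, 0.368, 0, 0, 0.8, 0.102, 0.357, 0, 0, 0.8, 0.158, 0.335, 0, 0, 0.8]
end phi 150.278
```

>>> servo_tool:
  moves: [-0.497,0.296,0,0,0.8,-0.379,0.374,0,0,0.8,-0.284,0.45,0,0,0.8,-0.174,0.503,0,0,0.8,-0.055,0.53,0,0,0.8,0.067,0.528,0,0,0.8,0.186,0.499,0,0,0.8,0.295,0.443,0,0,0.8,0.388,0.365,0,0,0.8,0.461,0.266,0,0,0.8]

```text
time: 24.75
tool_pos: [524.5, 163.0, 159.6]
tool_rot: [0.185, 0.983, 0.0, 0.001]
wrist_force: [-0.4, -4.8, 5.5]
opening: 29.1
finger_force: 12.0
```

>>> servo_tool:
  moves: [0.51,0.154,0,0,0.8,0.531,0.034,0,0,0.8,0.525,-0.088,0,0,0.8,0.491,-0.205,0,0,0.8,0.432,-0.312,0,0,0.8,0.349,-0.403,0,0,0.8,0.248,-0.471,0,0,0.8,0.134,-0.515,0,0,0.8,0.013,-0.532,0,0,0.8,-0.108,-0.521,0,0,0.8]

```text
time: 25.75
tool_pos: [618.0, 75.7, 159.5]
tool_rot: [0.186, 0.983, 0.0, 0.001]
wrist_force: [-4.8, 1.7, 6.4]
opening: 29.5
finger_force: 12.0
```

>>> servo_tool:
  moves: [-0.225,-0.483,0,0,0.8,-0.329,-0.419,0,0,0.8,-0.415,-0.333,0,0,0.8,-0.481,-0.229,0,0,0.8,-0.52,-0.114,0,0,0.8,-0.532,0.008,0,0,0.8,-0.517,0.129,0,0,0.8,-0.473,0.243,0,0,0.8,-0.358,0.295,0,0,0.8,-0.266,0.321,0,0,0.8]

```text
time: 26.75
tool_pos: [493.8, 58.5, 159.5]
tool_rot: [0.186, 0.983, -0.0, 0.001]
wrist_force: [-0.8, -0.3, 7.2]
opening: 29.6
finger_force: 12.0
```

>>> servo_tool:
  moves: [-0.184,0.321,0,0,0.8,-0.131,0.347,0,0,0.8,-0.074,0.364,0,0,0.8,-0.016,0.37,0,0,0.8,0.044,0.368,0,0,0.8,0.102,0.357,0,0,0.8,0.158,0.335,0,0,0.8,0,0,0,0,0.8,0,0,0,0,0.8,0,0,0,0,0.8]

```text
time: 27.75
tool_pos: [491.0, 133.3, 159.5]
tool_rot: [0.186, 0.983, 0.001, 0.0]
wrist_force: [-4.3, 2.6, 10.3]
opening: 29.6
finger_force: 12.0
```

```bash
sleep 0
python3 - <<'E'
from h import *
import pickle
from est import est
for k in range(3):
    for n in ['scene','wrist','top']:
        c=cap(n,'%s_s.png'%n); pickle.dump(c,open(n+'_s.pkl','wb')); print(n,robot.read_state()['time'],est(n,c))
img=cv2.imread('pics/scene_s.png')[165:275,275:435]; w=cv2.imread('pics/wrist_s.png'); 
cv2.imwrite('pics/s_c.png',cv2.resize(img,None,fx=5,fy=5,interpolation=cv2.INTER_CUBIC))
E
```

```text
scene 27.8 (np.float64(335.8164980766491), np.int64(1398), np.int64(910), 1575)
wrist 27.85 (np.float64(276.5258152173913), np.int64(1533), np.int64(1531), 1671)
top 27.9 (np.float64(336.64508026330986), np.int64(962), np.int64(590), 1031)
scene 27.95 (np.float64(338.08672572355965), np.int64(1406), np.int64(898), 1559)
wrist 28.0 (np.float64(278.4537026663679), np.int64(1531), np.int64(1527), 1657)
top 28.05 (np.float64(338.2359246171967), np.int64(960), np.int64(594), 1023)
scene 28.1 (np.float64(339.1302057642168), np.int64(1403), np.int64(895), 1564)
wrist 28.15 (np.float64(279.044923121555), np.int64(1503), np.int64(1501), 1636)
top 28.2 (np.float64(338.427635515137), np.int64(955), np.int64(577), 1028)
```

View pics/s_c.png

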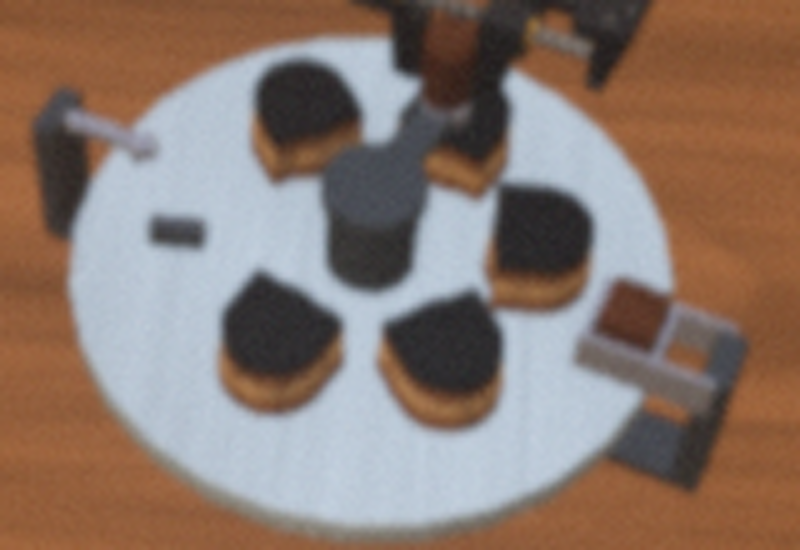

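View pics/wrist_s.png

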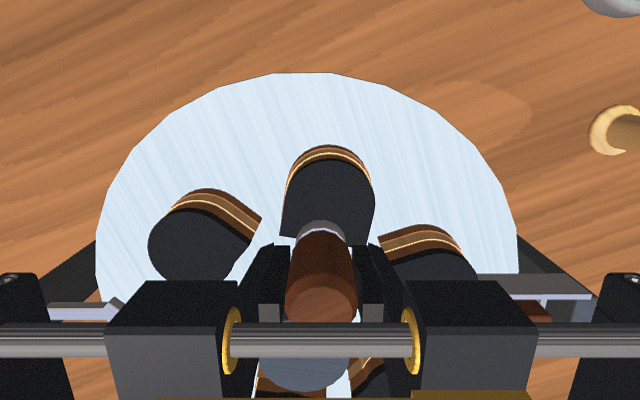

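The scene crop shows the lug at (150–206, 215–248), about 20° short of the pointer tip at (157,150). In the wrist view the lug is hidden.

```bash
cat >> steps.txt <<'E'
23.75 .25 .23 .23 .23 .23 .23 .23 .23 .23 .23
24.75 .23 .23 .23 .23 .23 .23 .23 .23 .23 .23
25.75 .23 .23 .23 .23 .23 .23 .23 .23 .2 .18
26.75 .16 .16 .16 .16 .16 .16 .16
E
for x in "27.75 scene theta 335.8" "27.9 scene theta 338.1" "28.05 scene theta 339.1"; do echo "$x" >> log.txt; done
python3 - <<'E'
from h import *
from est import est
import pickle
a=cap('top','t3.png'); b=cap('scene','s3.png'); pickle.dump((a,b),open('r.pkl','wb'))
print(robot.read_state()['time'],est('t',a)[0],est('s',b)[0])
t=cv2.imread('pics/t3.png')[150:250,280:370]; s=cv2.imread('pics/s3.png')[180:230,285:365]
t=cv2.resize(t,(540,600),interpolation=cv2.INTER_CUBIC); cv2.imwrite('pics/t3c.png',t)
E
sed -i 's/(1.5 if T\[i\]<24 else .6)/(1.5 if T[i]<24 else 1.16 if T[i]<27.8 else .1)/g' fit.py
python3 - <<'E'
import sys; sys.path.insert(0,'.'); import os; os.chdir('.')
import fit2; fit2.go()
E
```

```text
28.3 338.4700093174936 339.2339151759954
lag 0.03 p [1.089 0.192 0.93 ] res [ 0.  -3.  -2.3 -1.3 -0.1  0.5 -0.2  0.4  1.   0.4  1.  -0.  -0.2 -0.2
 -0.2 -0.3]
w now 0.028 steady {2.5: np.float64(1.4), 2.6: np.float64(1.485), 2.65: np.float64(1.528), 2.7: np.float64(1.57), 2.75: np.float64(1.613), 2.8: np.float64(1.655)}
```

View pics/t3c.png

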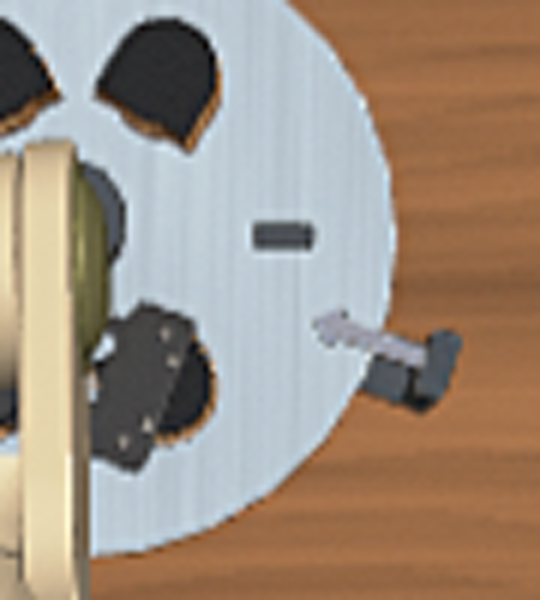

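Run:
```python
from h import *
import pickle
a,b=pickle.load(open('r.pkl','rb'))
C0=np.array([552.2,98])
ang=lambda p,C=C0:np.degrees(np.arctan2(p[1]-C[1],p[0]-C[0]))
q=lambda x,y:(280+x/6-.42,150+y/6-.42)
s=lambda x,y:(275+x/5-.4,165+y/5-.4)
# axis in each camera's own calibration: from plate circle
for n,c,f,pts,C in (('top',a,q,[('lugend',(314,233),89),('lugc',(284,234),89),('tip',(314,323),97),('fing',(420,352),99)],[(550.9,99),(551.2,97),(552.2,98)]),
                ('scene',b,s,[('lugend',(150,226),89),('lugc',(178,228),89),('tip',(157,148),97),('fing',(75,118),99)],[(555.9,99.06),(555,98.7),(552.2,98)])):
    for nm,uv,z in pts:
        p=pt(c,*f(*uv),z); print(n,nm,p.round(1),[round(ang(p,np.array(k)),1) for k in C])
```

```text
top lugend [549.3 -19.2  89. ] [np.float64(-90.8), np.float64(-90.9), np.float64(-91.4)]
top lugc [549.   -4.4  89. ] [np.float64(-91.1), np.float64(-91.3), np.float64(-91.8)]
top tip [503.8 -18.2  97. ] [np.float64(-111.9), np.float64(-112.3), np.float64(-112.6)]
top fing [488.8 -69.4  99. ] [np.float64(-110.2), np.float64(-110.6), np.float64(-110.8)]
scene lugend [554.5 -18.   89. ] [np.float64(-90.7), np.float64(-90.3), np.float64(-88.9)]
scene lugc [554.6  -3.   89. ] [np.float64(-90.7), np.float64(-90.2), np.float64(-88.6)]
scene tip [507.4 -19.3  97. ] [np.float64(-112.3), np.float64(-112.0), np.float64(-110.9)]
scene fing [491.5 -66.4  99. ] [np.float64(-111.3), np.float64(-111.0), np.float64(-110.3)]
```

```bash
echo "28.3 scene theta 339.1" >> log.txt
for s in ".1 .2 2x.25 .2 .1" ".1 .2 3x.25 .2 .1" ".1 .2 2x.28 .2 .1" ".1 .2 .25 .25 .15 .1 .1"; do python3 plan.py 150.278 $s | tail -3; done
```

```text
[0.125, 0.195, 0, 0, 0.8, 0.305, 0.349, 0, 0, 0.8, 0.468, 0.339, 0, 0, 0.8, 0.538, 0.213, 0, 0, 0.8, 0.458, 0.071, 0, 0, 0.8, 0.232, 0, 0, 0, 0.8]
end phi 87.253

[0.125, 0.195, 0, 0, 0.8, 0.305, 0.349, 0, 0, 0.8, 0.468, 0.339, 0, 0, 0.8, 0.538, 0.213, 0, 0, 0.8, 0.574, 0.074, 0, 0, 0.8, 0.461, -0.046, 0, 0, 0.8, 0.225, -0.056, 0, 0, 0.8]
end phi 72.929

[0.125, 0.195, 0, 0, 0.8, 0.305, 0.349, 0, 0, 0.8, 0.53, 0.372, 0, 0, 0.8, 0.612, 0.211, 0, 0, 0.8, 0.461, 0.043, 0, 0, 0.8, 0.232, -0.014, 0, 0, 0.8]
end phi 83.815

[0.125, 0.195, 0, 0, 0.8, 0.305, 0.349, 0, 0, 0.8, 0.468, 0.339, 0, 0, 0.8, 0.538, 0.213, 0, 0, 0.8, 0.342, 0.062, 0, 0, 0.8, 0.232, 0.012, 0, 0, 0.8, 0.232, -0.011, 0, 0, 0.8]
end phi 84.388
```

```bash
for s in ".1 .2 2x.25 .2 .1" ".1 .2 3x.25 .2 .1" ".1 .2 2x.28 .2 .1"  ".1 .2 .23 .23 .23 .2 .1"; do echo $s; python3 plan.py 150.278 $s | grep final; done;  python3 gen.py 150.278 .1 .2 .23 .23 .23 .2 .1
```

```text
.1 .2 2x.25 .2 .1
final 352.3787151421907 0
.1 .2 3x.25 .2 .1
final 357.96530849753117 0
.1 .2 2x.28 .2 .1
final 354.08762545675836 0
.1 .2 .23 .23 .23 .2 .1
final 356.14056706099655 0
[0.125, 0.195, 0, 0, 0.8, 0.305, 0.349, 0, 0, 0.8, 0.428, 0.317, 0, 0, 0.8, 0.489, 0.211, 0, 0, 0.8, 0.524, 0.093, 0, 0, 0.8, 0.463, -0.017, 0, 0, 0.8, 0.228, -0.044, 0, 0, 0.8]
end phi 76.366
```

>>> servo_tool:
  moves: [0.125,0.195,0,0,0.8,0.305,0.349,0,0,0.8,0.468,0.339,0,0,0.8,0.538,0.213,0,0,0.8,0.574,0.074,0,0,0.8,0.461,-0.046,0,0,0.8,0.225,-0.056,0,0,0.8,0,0,0,0,0.8,0,0,0,0,0.8,0,0,0,0,0.8]

```text
time: 29.3
tool_pos: [572.8, 164.9, 159.6]
tool_rot: [0.186, 0.983, 0.001, 0.002]
wrist_force: [-0.2, 2.3, 6.4]
opening: 29.6
finger_force: 12.0
```

>>> servo_tool:
  moves: [0,0,0,0,0.8,0,0,0,0,0.8,0,0,0,0,0.8]

```text
time: 29.6
tool_pos: [572.7, 164.9, 159.6]
tool_rot: [0.186, 0.983, 0.001, 0.001]
wrist_force: [0.2, 1.0, 6.1]
opening: 29.3
finger_force: 12.0
```

Run:
```python
from h import *
from est import est
import pickle
for k in range(2):
    a=cap('top','t4.png'); b=cap('scene','s4.png'); w=cap('wrist','w4.png')
    print(robot.read_state()['time'],[ [round(float(x),1) for x in est('',c)] for c in (a,b,w)])
pickle.dump((a,b,w),open('r.pkl','wb'))
t=cv2.imread('pics/t4.png')[165:225,300:380]; s=cv2.imread('pics/s4.png')[180:240,280:360]; w=cv2.imread('pics/w4.png')
cv2.imwrite('pics/c4.png',np.vstack([cv2.resize(np.hstack([t,s]),None,fx=5,fy=5,interpolation=cv2.INTER_CUBIC),cv2.resize(w,(480,300))[:, :,:].copy() if 0 else np.hstack([cv2.resize(w,(480,300)),np.zeros((300,320,3),np.uint8)])]))
```

```text
29.75 [[357.3, 1085.0, 707.0, 1166.0], [357.4, 1176.0, 812.0, 1304.0], [356.7, 2344.0, 1452.0, 2462.0]]
29.9 [[357.4, 1077.0, 701.0, 1154.0], [357.4, 1158.0, 812.0, 1300.0], [356.9, 2340.0, 1446.0, 2453.0]]
```

View pics/c4.png

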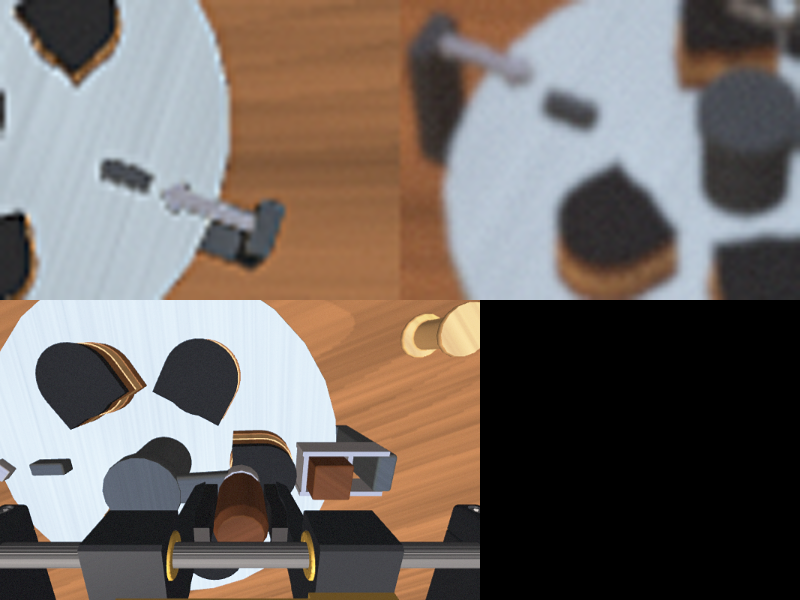

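Top inset: the lug is at (125,175) and the tip at (165,198). Scene inset: the lug is at (570,110) and the tip at (527,72). The lug is nearly aligned, and the next step is to measure the residual.

Run:
```python
from h import *
import pickle
T,S,Wr=pickle.load(open('r.pkl','rb'))
C=np.array([552.2,98.])
for n,c in (('top',T),('scene',S),('wrist',Wr)):
    W=cloud(c); d=W[...,:2]-C; r=np.hypot(d[...,0],d[...,1]); a=np.degrees(np.arctan2(d[...,1],d[...,0]))
    near=abs(a+111)<14
    pl=(abs(W[...,2]-75)<6)&(r<158)
    m=near&(r>86)&(r<120)&(W[...,2]>82)&(W[...,2]<92); f=near&(r>122)&(r<180)&(W[...,2]>92)&(W[...,2]<103)
    def ctr(mask):
        p=W[mask]; return p.mean(0).round(1), round(np.degrees(np.arctan2(p[:,1].mean()-C[1],p[:,0].mean()-C[0])),2)
    for nm,k in (('lug',m),('finger',f)):
        if k.sum()>3: print(n,nm,k.sum(),*ctr(k), 'r %.0f-%.0f'%(r[k].min(),r[k].max()))
    # colour: lug dark pixels on plate, taken at z=89 plane
    g=c['color'].max(-1); k=near&(r>82)&(r<124)&(g<110); v,u=np.nonzero(k)
    if len(u): p=pt(c,u.mean(),v.mean(),85); print(n,'dark',len(u),p.round(1),round(np.degrees(np.arctan2(p[1]-C[1],p[0]-C[0])),2))
    h=(abs(W[...,2]-137)<4)&(r<38); 
    if h.sum()>20: print(n,'hub mid',((W[h].min(0)+W[h].max(0))/2).round(1))
for n,c,uv in (('top',T,[('lug',(125,174),89),('tip',(161,196),98),('fing',(250,218),99)]),('scene',S,[('lug',(569-400,108),89),('tip',(530-400,73),97),('fing',(445-400,40),99)])):
    o=(300,165) if n=='top' else (280,180); Cn=np.array([551.2,98.]) if n=='top' else np.array([555.5,98.9])
    for nm,p,z in uv:
        X=pt(c,o[0]+p[0]/5-.4,o[1]+p[1]/5-.4,z); print(n,nm,X.round(1),round(np.degrees(np.arctan2(X[1]-Cn[1],X[0]-Cn[0])),2))
```

```text
top lug 40 [516.1   3.1  86.9] -110.79 r 88-116
top finger 66 [495.6 -43.   97.1] -111.86 r 126-180
top dark 38 [517.1   3.3  85. ] -110.32
top hub mid [548.   98.1 136.8]
scene lug 52 [520.1   1.6  87. ] -108.44 r 87-116
scene finger 81 [499.  -43.9  97. ] -110.54 r 126-180
scene dark 40 [522.1   2.4  85. ] -107.45
scene hub mid [553.4 103.7 136.9]
wrist lug 917 [516.9   3.6  87.5] -110.49 r 87-119
wrist finger 392 [504.2 -23.9  96.5] -111.48 r 125-138
wrist dark 608 [516.6   8.1  85. ] -111.59
wrist hub mid [549.2 103.1 136.5]
top lug [516.9   2.9  89. ] -109.85
top tip [502.6 -17.9  98. ] -112.76
top fing [488.9 -69.4  99. ] -110.4
scene lug [523.6   2.3  89. ] -108.27
scene tip [507.5 -20.4  97. ] -111.91
scene fing [489.5 -69.5  99. ] -111.39
```

```bash
echo "28.35 .1 .2 .25 .25 .25 .2 .1" >> steps.txt; for t in 29.6 29.9; do echo "$t scene theta 357.4" >> log.txt; done
for s in ".1 .2 .1" ".1 .2 .15" ".1 .2 .2 .1" ".15 .22 .12"; do echo $s; python3 plan.py 72.929 $s | grep -E "final|lag"; done; python3 gen.py 72.929 .1 .2 .2 .1;  python3 gen.py 72.929 .15 .22 .12; python3 gen.py 72.929 .1 .2 .15
```

```text
.1 .2 .1
lag 0.03 p [1.09  0.191 0.932] res [ 0.  -3.  -2.3 -1.3 -0.2  0.5 -0.2  0.4  1.   0.4  1.   0.  -0.1 -0.3
final 359.08086732233414 0
.1 .2 .15
lag 0.03 p [1.09  0.191 0.932] res [ 0.  -3.  -2.3 -1.3 -0.2  0.5 -0.2  0.4  1.   0.4  1.   0.  -0.1 -0.3
final 359.63473114749604 0
.1 .2 .2 .1
lag 0.03 p [1.09  0.191 0.932] res [ 0.  -3.  -2.3 -1.3 -0.2  0.5 -0.2  0.4  1.   0.4  1.   0.  -0.1 -0.3
final 1.4495602286669964 0
.15 .22 .12
lag 0.03 p [1.09  0.191 0.932] res [ 0.  -3.  -2.3 -1.3 -0.2  0.5 -0.2  0.4  1.   0.4  1.   0.  -0.1 -0.3
final 0.6395819943641072 0
[0.218, -0.079, 0, 0, 0.8, 0.407, -0.221, 0, 0, 0.8, 0.355, -0.298, 0, 0, 0.8, 0.153, -0.174, 0, 0, 0.8]
end phi 38.552
[0.324, -0.127, 0, 0, 0.8, 0.432, -0.269, 0, 0, 0.8, 0.208, -0.185, 0, 0, 0.8]
end phi 44.854
[0.218, -0.079, 0, 0, 0.8, 0.407, -0.221, 0, 0, 0.8, 0.272, -0.217, 0, 0, 0.8]
end phi 47.146
```

>>> servo_tool:
  moves: [0.218,-0.079,0,0,0.8,0.407,-0.221,0,0,0.8,0.185,-0.14,0,0,0.8,0,0,0,0,0.8,0,0,0,0,0.8,0,0,0,0,0.8,0,0,0,0,0.8,0,0,0,0,0.8]

```text
time: 30.7
tool_pos: [596.9, 151.5, 159.6]
tool_rot: [0.186, 0.983, 0.0, 0.001]
wrist_force: [0.4, -0.1, 5.9]
opening: 29.6
finger_force: 12.0
```

```bash
cat > chk.py <<'E'
from h import *
from est import est
C=np.array([552.2,98.])
for n in ('top','scene','wrist'):
    c=cap(n,n+'_f.png'); W=cloud(c); C=np.array([555.,98.9]) if n=='scene' else np.array([551.7,98.])
    d=W[...,:2]-C; r=np.hypot(d[...,0],d[...,1]); a=np.degrees(np.arctan2(d[...,1],d[...,0]))
    near=abs(a+111)<14
    o=[]
    for k in (near&(r>86)&(r<120)&(W[...,2]>82)&(W[...,2]<92), near&(r>122)&(r<180)&(W[...,2]>92)&(W[...,2]<103)):
        p=W[k]; o.append(np.degrees(np.arctan2(p[:,1].mean()-C[1],p[:,0].mean()-C[0])) if k.sum()>3 else np.nan)
    print(n,robot.read_state()['time'],'lug %.2f finger %.2f short %.2f'%(*o,o[0]-o[1]),'est %.1f'%est(n,c)[0])
s=robot.read_state(); print(s['wrist_force'],s['tool_pos'])
E
python3 chk.py
```

```text
top 30.75 lug -112.25 finger -111.75 short -0.50 est 359.5
scene 30.8 lug -111.50 finger -111.43 short -0.07 est 359.3
wrist 30.85 lug -111.91 finger -110.85 short -1.06 est 359.4
[ 0.22173755 -0.51429949  6.52719582] [596.93790425 151.50590918 159.59015265]
```

>>> servo_tool:
  moves: [0,0,0,0,0.3,0,0,0,0,0.3,0,0,0,0,0.3,0,0,0,0,0.3,0,0,0.3,0,0.3,0,0,0.8,0,0.3,0,0,0.9,0,0.3,0,0,0.9,0,0.3,0,0,0.5,0,0.3,0,0,0,0,0.3]

```text
time: 31.85
tool_pos: [596.9, 151.6, 263.1]
tool_rot: [0.186, 0.983, 0.001, 0.002]
wrist_force: [-0.6, -0.3, -1.0]
opening: 61.7
finger_force: 0.0
```

>>> servo_tool:
  moves: [0,0,0,0,0.3,0,0,0,0,0.3,0,0,0,0,0.3,0,0,0,0,0.3,0,0,0,0,0.3]

```text
time: 32.35
tool_pos: [596.2, 151.5, 259.9]
tool_rot: [0.186, 0.983, -0.0, -0.0]
wrist_force: [0.1, 0.4, -0.5]
opening: 61.8
finger_force: 0.0
```

```bash
python3 chk.py; python3 chk.py
```

```text
top 32.4 lug -112.22 finger -111.75 short -0.47 est 359.7
scene 32.45 lug -111.44 finger -111.36 short -0.08 est 359.2
wrist 32.5 lug -111.66 finger -111.34 short -0.32 est 359.5
[0.29244406 0.55052179 0.5771278 ] [596.26960831 151.47571005 260.13604926]
top 32.55 lug -112.30 finger -111.74 short -0.56 est 359.7
scene 32.6 lug -111.48 finger -111.33 short -0.16 est 359.2
wrist 32.65 lug -111.72 finger -111.31 short -0.41 est 359.6
[-0.22619847 -0.23095885  0.05570714] [596.26013935 151.50928515 260.24994905]
```

View pics/wrist_f.png

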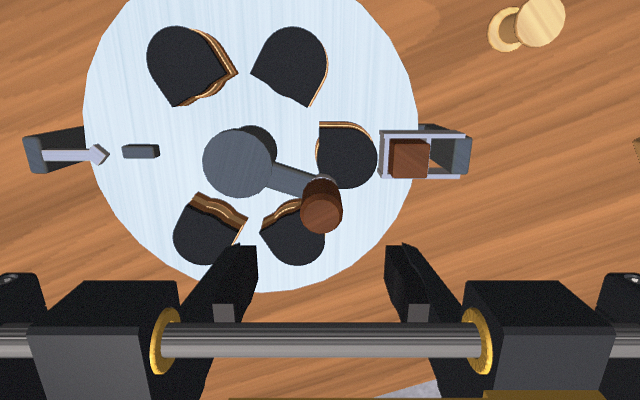

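The wrist view shows the lug at (141,152) in line with the pointer tip at (108,154). The knob is free, the shoe is in place and everything is at rest.

```bash
python3 -c "
from rig import robot; print(robot.hand_in())"
```

```text
the job is handed in; nothing more can be done
None
```

I handed the job in at about 33 s: the plate averaged 14.9 turns per minute over an 8 s camera-timed run, then stopped with the lug within about 0.5° of the pointer and the knob released; the hand-in returned no verdict.

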